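Weigh a batch of returned pipe fittings and tip it into its stock bin

ROBOT

A 7-joint arm with a two-finger parallel gripper is mounted at the origin on the work surface. World frame = base frame: x ahead of the robot, y to its left, z up, the work surface at z = 0. Lengths are in m, angles in rad, forces in N, time in s.
With the tool pointing down it reaches from about 0.35 to 0.9 m from the base axis. Payload 8.1 kg.
Tool frame: the origin (TCP) lies between the finger pads; the fingertips stand 14 mm ahead of it and the grasp point (between the pads) lies 5 mm behind it; z points along the fingers, x is the direction in which the jaws open and shut, and the axes are right-handed (so a half turn about z gives the same grasp; the last joint's range is limited). The gripper opens to 92 mm and grips with 3 to 60 N. Pads are 19 mm wide; open, the fingers measure 130 mm over their backs; the gripper's body (75 mm by 190 mm) begins 47 mm behind the grasp point.
Start: joints at [-1.246, 0.434, 0.025, 1.573, -0.012, 1.134, -0.075], TCP at [0.259, 0.569, 0.241] pointing down, gripper open.
Joint ranges: [-2.62, 2.62], [-0.44, 2.09], [-1.27, 1.32], [0.08, 2.57], [-1.32, 4.46], [0.12, 2], [-2.74, 2.74]. Speed limits (rad/s): [2.22, 2.22, 3.01, 3.01, 3.14, 3.14, 3.14].

INTERFACE

Orientations are given as a unit quaternion [w, x, y, z].
In Python, from cell import bot gives the robot as it stands.
- The arm moves only by the tool play_rows, never from a script. Its argument "moves" is a list of rows, each a list of 7 numbers: the closure, from 0 (fully open) to 1 (shut), then the shift along the tool's x, y, z in cm, then the turn, a rotation vector about the tool's x, y, z in degrees. In form: [[claw, tx, ty, tz, wx, wy, wz], ...]. A call has 1 to 5 rows; each row shifts and turns the commanded pose from where the row before left it, along the tool's axes as they then stand; what a row does not reach is not made up. A row lasts 1/8 s, in which the tool goes at most 62.5 mm and 10.7 degrees, less where a joint would pass 70% of its speed; a pose out of reach is approached as far as the arm can. A call is refused whole if a number of a shift passes 6.25 or a number of a turn 10.7, either way. A call with a gripper value outside its range is refused whole. The fingers move at their own pace and stop on an object; "force" is the grip in N (left out, the last holds). Time passes only in rows, so rows that do not move let the fingers close. It gives the time, the measured TCP pose, the force and the opening at its end, in the units of the state.
- bot.get_obs(): the state, without advancing time (a new reading comes with each control period).
- bot.snapshot(name): name is "scene" or "top" or "wrist"; returns a dict with "img" (420x560x3 uint8, red, green, blue), "fx", "fy", "cx", "cy" (pixels), "dist_coeffs" ([k1, k2, p1, p2, k3] as OpenCV has them; the pictures are not rectified), "camera_from_world" (4x4, takes a point from world to camera coordinates); the wrist camera has in their place "hand_eye" (4x4, takes a point from camera to tool coordinates, whose origin is the TCP and whose axes are the tool frame's). Camera axes: x right, y up, looking along -z (the intrinsics and any distortion apply to the point x, -y, -z); pixel columns grow to the right and rows downward; lengths in m; the calibration is good to about 2 mm. A picture is of the moment at which its call begins: read the wrist's pose just before it. There is no depth.
- bot.hand_in(): hands the job in, once; it reports no verdict.
The state is a dict: "time": time; "qpos": joint angles; "dq": joint speeds; "effort": joint torques, N m; "tool_pos": TCP position; "eef_rot": TCP orientation; "contact_force": force on the tool from outside, world axes, zero at the start; "torque": the same for the moment, N m; "gripper_width": opening from 0.0 (shut) to 1.0 (fully open).
Only numpy, scipy, OpenCV 4.12 (cv2) and the standard library are available. Lean on these libraries where they do the work, as an engineer would, in place of code of your own. Each camera call takes 0.05 s, during which the arm holds its last target.

TASK

Book the returned pipe nipples back into stock: set the empty weighing pan by its black grip on the middle of the scale's platform and let go, press the yellow tare key, then lay every nipple that is there in the pan, handling the scale gently (its platform must never feel more than its 6 kg limit, whether pushed or knocked). When all of them lie in the pan and you have let go, carry the pan over to the red stock bin, tip them all out of the pan into the bin, and set the empty pan back upright on the middle of the black mat. Leave the other fittings and the tools alone.

Things in the scene. Friction and masses are not known exactly. Their poses are not given: they have to be found in the camera images.
- pan_grip (a point): Grip of the loose weighing pan (0.22 kg): a black ribbed bar 32 mm thick along the pan's x, 116 mm long along its y, 36 mm high, running just behind and above the pan's back wall (its underside 4 mm higher than the wall). Point at the bar's centre, 68 mm above the pan's underside; the bar's top is 86 mm up. Axes are the pan's: x towards the open pouring lip, z up.
- pan_floor (a point): Bright sheet-metal weighing pan, 211 mm long (x, grip included), 190 mm wide (y): point on its inner floor, 3 mm above its underside, 95 mm ahead of the grip's centre. Axes of the pan: x to the pouring lip, z up. The flat floor runs from x = -71 mm (back wall) to +55 mm, then the lip rises 12 mm up to its open edge at x = +100 mm. Side walls at y = +-91 mm and back wall are 46 mm high (side walls 36 mm beside the lip), 4 mm thick; there is no wall across the lip.
- platform_top (a point): Centre of the top of the scale's fixed steel platform, 190 mm (x) by 214 mm (y), 78 mm above the table. Axes of the scale: its front deck with the keys is on the -x side of the platform, z up. The scale (pale shell 270 by 222 mm) does not move.
- tare (a joint): Travel of the yellow tare key in m: 0 up, 0.006 fully down (about 5 N, springs back). Pressed when it is beyond 0.0045.
- tare_top (a point): Top of the round yellow tare key (24 mm across, in a grey collar 40 mm across) on the scale's front deck; pressed straight down. Its height is about 74 mm, 138 mm in front of the platform's centre (-x of the scale) and 15 mm to its -y side.
- bin_in (a point): Red open-fronted stock bin, fixed, outside 250 by 250 mm, walls 4 mm: centre of its inner floor, 4 mm above the table. Axes of the bin: its low front wall (70 mm high) is on the -x side; the back wall and the rear two thirds of the sides are 110 mm high. It is empty at the start.
- mat_c (a point): Black rubber mat, 235 by 220 mm and 3 mm thick, fixed on the table: centre of its top. The pan stands on it at the start and belongs there afterwards.
- nipple1_c (a point): Grey galvanised pipe nipple (0.10 kg), 64 mm long, lying on the table: its centre, 16 mm up. x is its long axis. An octagonal collar 32 mm across the flats and 16 mm long is in the middle, with round threaded ends 26 mm in diameter. Three to five nipples are there; absent ones read None.
- nipple2_c (a point): Grey galvanised pipe nipple (0.10 kg), 64 mm long, lying on the table: its centre, 16 mm up. x is its long axis. An octagonal collar 32 mm across the flats and 16 mm long is in the middle, with round threaded ends 26 mm in diameter. Three to five nipples are there; absent ones read None.
- nipple3_c (a point): Grey galvanised pipe nipple (0.10 kg), 64 mm long, lying on the table: its centre, 16 mm up. x is its long axis. An octagonal collar 32 mm across the flats and 16 mm long is in the middle, with round threaded ends 26 mm in diameter. Three to five nipples are there; absent ones read None.
- nipple4_c (a point): Grey galvanised pipe nipple (0.10 kg), 64 mm long, lying on the table: its centre, 16 mm up. x is its long axis. An octagonal collar 32 mm across the flats and 16 mm long is in the middle, with round threaded ends 26 mm in diameter. Three to five nipples are there; absent ones read None.
- nipple5_c (a point): Grey galvanised pipe nipple (0.10 kg), 64 mm long, lying on the table: its centre, 16 mm up. x is its long axis. An octagonal collar 32 mm across the flats and 16 mm long is in the middle, with round threaded ends 26 mm in diameter. Three to five nipples are there; absent ones read None.
- elbow: Bystander: grey 90 degree elbow, about 55 by 55 by 40 mm, lying flat; origin where its axes cross.
- tee: Bystander: grey tee, about 70 by 55 by 40 mm, lying flat; origin where its axes cross.
- wrench: Bystander: open-ended wrench, 200 mm long (along its x), lying flat beyond the nipples; origin at the middle of its underside.
- thread_tape: Bystander: white roll of thread tape, 58 mm across, 14 mm high; origin at its underside.
- marker: Bystander: black marker pen, 100 mm long, 18 mm thick; origin at its centre.
- platform: The scale's platform (solid), whose load is limited to 60 N.
- pan: The weighing pan (solid); origin under point pan_floor, at its underside.
Mind the look-alikes: they are no part of the job. Leave any blue or pink look-alike of the part that bears nipple5_c alone.

How it is judged:
By the outcome, as a careful person would: the job done as asked, in the order asked, and still so for the second after the job is handed in, with the robot touching nothing.
Of nipple1, nipple2, nipple3, nipple4, nipple5 only 3 to 5 are there at a start; the rules pass over those that are not, and their reading is None.
At some moment in a run one of nipple1, nipple2, nipple3, nipple4, nipple5 may be knocked a few centimetres aside while the robot is not near it.
It also fails if it takes over 210 s, if anything falls off the work surface, if the arm or the gripper's body presses on something with over 40 N, if the wrist force passes 120 N, or if a joint passes its speed limit or range.

## Working session

There is one attempt and no reset: what is moved stays moved. The work goes in short steps, Python scripts to look and compute and a tool call to move; the robot and the scene stay as the last step left them, time stands still between calls to the robot, and variables do not carry over. Pictures are saved under pics/ and viewed, and the job is handed in when it is done.

Besides the shell and the picture viewer there is one more tool, called after "Emit:" by a JSON object that holds its "op" and its "data", one argument or row to a line. play_rows: Moves the arm, as the interface text tells. Its arguments: {"type":"object","properties":{"moves":{"type":"array"},"force":{"type":"number"}},"required":["moves"]}

```bash
ls; mkdir -p pics; python3 - <<'E'
from cell import bot
import cv2
print(bot.get_obs())
for n in ["scene","top","wrist"]:
    s=bot.snapshot(n)
    cv2.imwrite(f"pics/{n}0.png",s["img"][:,:,::-1])
    print(n,{k:v for k,v in s.items() if k!="img"})
E
```

```text
pics
{'time': 0.0, 'qpos': array([-1.24559406,  0.4352002 ,  0.02496038,  1.57408647, -0.01161537,
        1.13400025, -0.07508803]), 'dq': array([ 0.00090531, -0.00035838, -0.00078531, -0.00128704,  0.00123218,
        0.0002058 ,  0.00109004]), 'effort': array([ 7.28765499e-04, -6.67855024e+01,  9.85124074e-01, -3.14451599e+01,
       -6.05428079e-02,  4.26883483e-02,  1.56073493e-04]), 'tool_pos': array([0.25913238, 0.56821488, 0.23996307]), 'eef_rot': array([ 4.68673364e-04,  8.41106216e-01,  5.40869423e-01, -6.16747924e-04]), 'contact_force': array([ 0.06873721, -0.7207275 , -0.21727788]), 'torque': array([-0.01895872, -0.02181505, -0.05150451]), 'gripper_width': 1.0007774060991375}
scene {'fx': 432.56374141955536, 'fy': 432.56374141955536, 'cx': 283.47412759390517, 'cy': 211.07525484862938, 'dist_coeffs': array([-0.01852733,  0.        ,  0.        ,  0.        ,  0.        ]), 'camera_from_world': array([[-0.10408391,  0.99452161,  0.00965955,  0.07390947],
       [-0.71384033, -0.08146432,  0.69555413,  0.33172253],
       [ 0.69253052,  0.06550062,  0.71840876, -1.56295481],
[... 472 characters left out ...]
-1.35482063e-03,  9.87283919e-01,
        -9.42442102e-01],
       [ 0.00000000e+00,  0.00000000e+00,  0.00000000e+00,
         1.00000000e+00]])}
wrist {'fx': 307.81831776108675, 'fy': 307.81831776108675, 'cx': 277.10204753751407, 'cy': 213.29292055024052, 'dist_coeffs': array([-0.03658705,  0.        ,  0.        ,  0.        ,  0.        ]), 'hand_eye': array([[ 9.99998808e-01, -1.54387656e-03,  1.08892012e-05,
         1.45441556e-04],
       [-1.48993668e-03, -9.66861550e-01, -2.55296931e-01,
        -6.88037138e-02],
       [ 4.04675296e-04,  2.55296610e-01, -9.66862698e-01,
        -1.44424029e-01],
       [ 0.00000000e+00,  0.00000000e+00,  0.00000000e+00,
         1.00000000e+00]])}
```

View pics/top0.png

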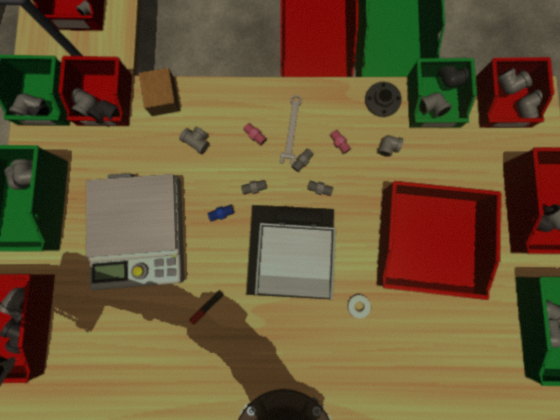

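View pics/scene0.png

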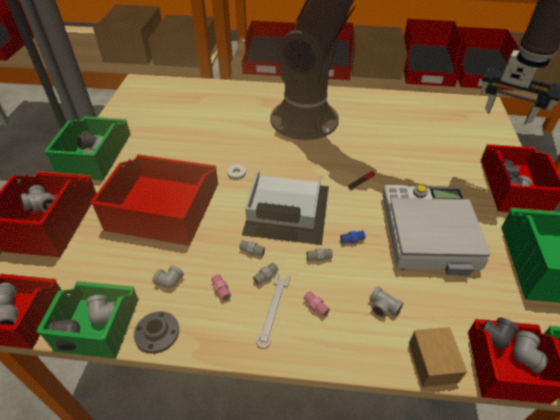

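View pics/wrist0.png

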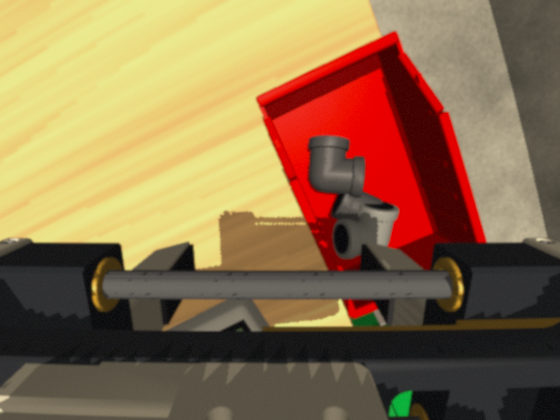

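The top view shows the pan on its mat near (296,258) with its lip towards the robot, the scale near (133,230) and the bin near (441,240). There are three grey nipples, at about (254,187), (302,160) and (320,188). The pink and blue ones are decoys.

```bash
cat > h.py <<'E'
import numpy as np, cv2
from scipy.spatial.transform import Rotation as Rn
from cell import bot
def snap(n,f=None):
    o=bot.get_obs(); s=bot.snapshot(n); s["o"]=o
    if f: cv2.imwrite(f"pics/{f}.png",s["img"][:,:,::-1])
    return s
def Tt(o):
    q=o["eef_rot"]; T=np.eye(4); T[:3,:3]=Rn.from_quat([q[1],q[2],q[3],q[0]]).as_matrix(); T[:3,3]=o["tool_pos"]; return T
def wfc(s):
    return np.linalg.inv(s["camera_from_world"]) if "camera_from_world" in s else Tt(s["o"])@s["hand_eye"]
def pix2w(s,uv,z):
    uv=np.array(uv,float).reshape(-1,1,2)
    K=np.array([[s["fx"],0,s["cx"]],[0,s["fy"],s["cy"]],[0,0,1]])
    p=cv2.undistortPoints(uv,K,s["dist_coeffs"])[:,0]
    d=np.c_[p[:,0],-p[:,1],-np.ones(len(p))]
    W=wfc(s); c=W[:3,3]; d=d@W[:3,:3].T
    return c+d*((z-c[2])/d[:,2])[:,None]
def w2pix(s,P):
    P=np.atleast_2d(P); C=np.linalg.inv(wfc(s)); p=P@C[:3,:3].T+C[:3,3]
    K=np.array([[s["fx"],0,s["cx"]],[0,s["fy"],s["cy"]],[0,0,1]])
    return cv2.projectPoints(np.c_[p[:,0],-p[:,1],-p[:,2]],np.zeros(3),np.zeros(3),K,s["dist_coeffs"])[0][:,0]
def crop(s,x0,y0,x1,y1,k,f):
    im=cv2.resize(s["img"][y0:y1,x0:x1,::-1],None,fx=k,fy=k,interpolation=cv2.INTER_CUBIC); im=cv2.convertScaleAbs(im,alpha=1.4,beta=10)
    cv2.imwrite(f"pics/{f}.png",im)
def st():
    o=bot.get_obs(); R=Tt(o)[:3,:3]
    print("t %.2f"%o["time"],"p",o["tool_pos"].round(4),"x",R[:,0].round(3),"z",R[:,2].round(3),"F",o["contact_force"].round(1),"g %.3f"%o["gripper_width"],"q",o["qpos"].round(3)); return o
E
python3 - <<'E'
from h import *
np.set_printoptions(suppress=True,precision=4)
s=snap("top")
crop(s,70,160,270,310,4,"c_scale"); crop(s,200,110,400,310,3,"c_pan"); crop(s,370,160,520,310,4,"c_bin")
im=s["img"].astype(int)
hsv=cv2.cvtColor(s["img"],cv2.COLOR_RGB2HSV)
print(hsv[187,254],hsv[160,302],hsv[188,320],hsv[170,270])
m=((hsv[...,1]<85)&(hsv[...,2]>30)).astype(np.uint8)
sub=np.zeros_like(m); sub[120:205,225:350]=m[120:205,225:350]
n,l,stt,c=cv2.connectedComponentsWithStats(sub)
for i in range(1,n):
    if stt[i,4]>40:
        ys,xs=np.where(l==i); P=pix2w(s,np.c_[xs,ys],0.016)[:,:2]; pc=P.mean(0); w,v=np.linalg.eigh(np.cov((P-pc).T))
        print(stt[i],c[i],pc,v[:,1],np.degrees(np.arctan2(v[1,1],v[0,1])),np.sqrt(w*12))
E
```

```text
[ 21  50 101] [21 55 98] [ 24  49 104] [ 28 109 148]
[280 120  33  50 507] [294.428  149.8304] [ 0.732  -0.0249] [-0.9742 -0.2256] -166.96190319822355 [0.0652 0.1295]
[242 181  24  12 204] [253.4804 186.7696] [0.6298 0.0835] [-0.2377  0.9713] 103.75070756737166 [0.0244 0.0589]
[308 182  24  13 203] [319.7833 187.7882] [ 0.628  -0.0923] [0.27   0.9628] 74.33287408254064 [0.0244 0.0586]
```

View pics/c_scale.png

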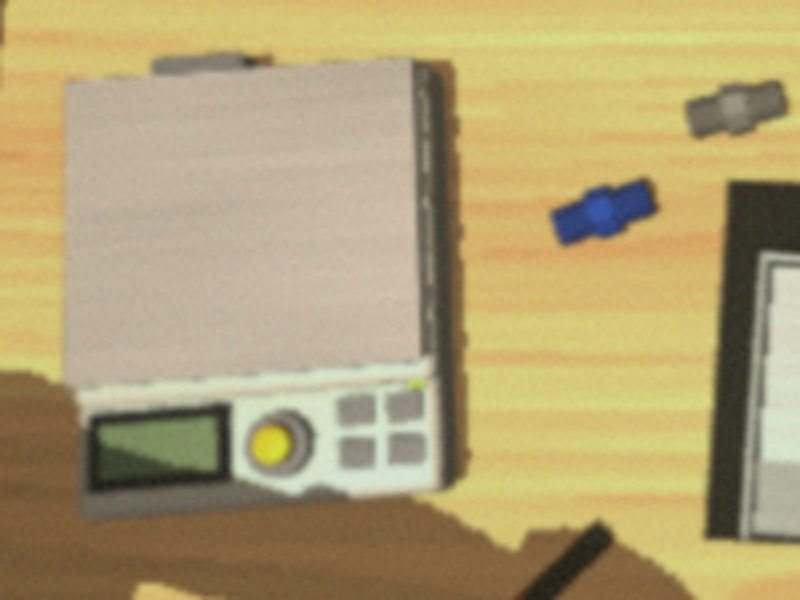

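View pics/c_pan.png

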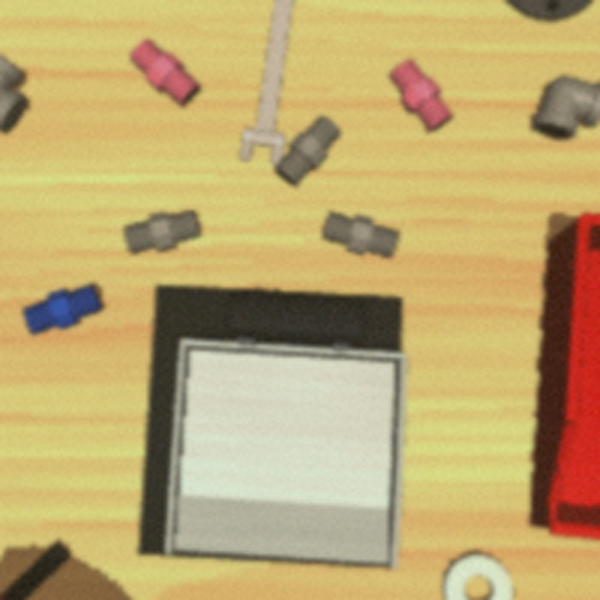

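View pics/c_bin.png

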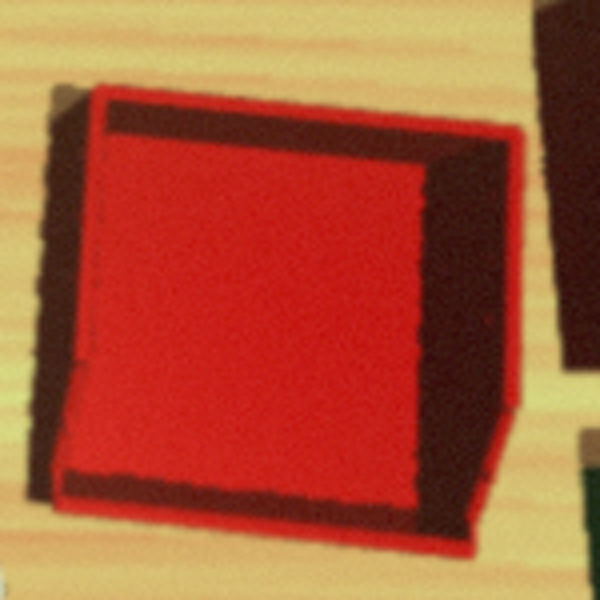

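```bash
python3 - <<'E'
from h import *
np.set_printoptions(suppress=True,precision=4)
s=snap("top")
def f(pts,k,x,y,z): return pix2w(s,(np.array(pts)+.5)/k-.5+[x,y],z)[:,:2]
def rep(n,P):
    print(n); print(P, "sides",np.linalg.norm(P-np.roll(P,-1,0),axis=1), "mean",P.mean(0)); 
    d=P-np.roll(P,-1,0); print(np.degrees(np.arctan2(d[:,1],d[:,0])))
rep("plat",f([(65,82),(415,60),(422,360),(65,387)],4,70,160,.078))
print("tare",f([(270,445)],4,70,160,.074))
rep("panback",f([(180,340),(405,355)],3,200,110,.049)); rep("panfront",f([(165,552),(395,568)],3,200,110,.042))
rep("panfull",np.r_[f([(180,340),(405,355)],3,200,110,.049),f([(395,568),(165,552)],3,200,110,.042)])
rep("mat",f([(155,285),(403,298),(140,553)],3,200,110,.003))
b=np.r_[f([(97,87),(523,130)],4,370,160,.11),f([(475,553),(55,508)],4,370,160,.07)]
rep("bin",b)
rep("nip",f([(323,120),(290,180)],3,200,110,.016))
E
```

```text
plat
[[0.6309 0.4925]
 [0.6465 0.2786]
 [0.4606 0.2648]
 [0.4441 0.4762]] sides [0.2145 0.1864 0.212  0.1876] mean [0.5455 0.378 ]
[  94.172     4.2263  -85.5225 -175.0019]
tare [[0.4099 0.3539]]
panback
[[ 0.5296  0.0635]
 [ 0.518  -0.1258]] sides [0.1896 0.1896] mean [ 0.5238 -0.0312]
[ 86.4962 -93.5038]
panfront
[[ 0.355   0.0734]
 [ 0.3434 -0.1156]] sides [0.1893 0.1893] mean [ 0.3492 -0.0211]
[ 86.4779 -93.5221]
panfull
[[ 0.5296  0.0635]
 [ 0.518  -0.1258]
 [ 0.3434 -0.1156]
 [ 0.355   0.0734]] sides [0.1896 0.1749 0.1893 0.1748] mean [ 0.4365 -0.0261]
[ 86.4962  -3.345  -93.5221 176.7366]
mat
[[ 0.5837  0.0894]
 [ 0.5733 -0.1308]
 [ 0.3515  0.0976]] sides [0.2204 0.3184 0.2324] mean [0.5028 0.0187]
[ 87.2814 -45.8515 177.9636]
bin
[[ 0.6252 -0.2615]
 [ 0.6    -0.5109]
 [ 0.3523 -0.4835]
 [ 0.3756 -0.2374]] sides [0.2507 0.2492 0.2472 0.2508] mean [ 0.4883 -0.3733]
[ 84.2403  -6.3139 -95.3884 174.4821]
nip
[[ 0.7324 -0.0597]
 [ 0.677  -0.0301]] sides [0.0628 0.0628] mean [ 0.7047 -0.0449]
[-28.0677 151.9323]
```

```bash
cat >> h.py <<'E'
def plan(pos,yaw,tilt=0,N=None,T0=None,exact=False):
    """tool x at yaw (deg), tilt about tool y (deg, +: z swings to tool x)"""
    o=bot.get_obs(); T=Tt(o) if T0 is None else T0
    y=np.radians(yaw)
    R1=np.array([[np.cos(y),np.sin(y),0],[np.sin(y),-np.cos(y),0],[0,0,-1]]).T
    R1=np.column_stack([[np.cos(y),np.sin(y),0],[np.sin(y),-np.cos(y),0],[0,0,-1.]])@Rn.from_euler('y',tilt,degrees=True).as_matrix()
    G=np.eye(4);G[:3,:3]=R1;G[:3,3]=pos
    D=np.linalg.inv(T)@G
    rv=Rn.from_matrix(D[:3,:3]).as_rotvec()
    if N is None: N=int(np.ceil(max(np.linalg.norm(D[:3,3])/0.055,np.degrees(np.linalg.norm(rv))/9.,1)))
    Rd=Rn.from_rotvec(rv/N).as_matrix()
    S=sum(np.linalg.matrix_power(Rd,k) for k in range(N))
    t=np.linalg.solve(S,D[:3,3])
    print("N",N,"row",(t*100).round(2).tolist(),np.degrees(rv/N).round(2).tolist())
    return G
E
python3 - <<'E'
from h import *
st(); plan([.544,-.032,.2],-3.3)
E
```

```text
t 0.25 p [0.2592 0.5685 0.2404] x [ 0.415  0.91  -0.001] z [-0.    -0.001 -1.   ] F [0.2 0.1 0.5] g 0.998 q [-1.246  0.435  0.025  1.574 -0.012  1.134 -0.075]
N 13 row [-0.79, 5.37, 0.31] [0.0, 0.0, 5.29]
```

Emit:
{"op": "play_rows", "data": {
  "moves": [
    [0,-0.8,5.4,0.3,0,0,5.3],
    [0,-0.8,5.4,0.3,0,0,5.3],
    [0,-0.8,5.4,0.3,0,0,5.3],
    [0,-0.8,5.4,0.3,0,0,5.3],
    [0,-0.8,5.4,0.3,0,0,5.3]
  ]
}}

```text
time: 0.88
tool_pos: [0.4567, 0.3809, 0.2256]
eef_rot: [-0.0, 0.943, 0.332, 0.0]
contact_force: [0.6, 0.6, -0.1]
gripper_width: 1.003
```

Emit:
{"op": "play_rows", "data": {
  "moves": [
    [0,-0.8,5.4,0.3,0,0,5.3],
    [0,-0.8,5.4,0.3,0,0,5.3],
    [0,-0.8,5.4,0.3,0,0,5.3],
    [0,-0.8,5.4,0.3,0,0,5.3],
    [0,-0.8,5.4,0.3,0,0,5.3]
  ]
}}

```text
time: 1.5
tool_pos: [0.5483, 0.1262, 0.2107]
eef_rot: [-0.0, 0.994, 0.107, 0.0]
contact_force: [1.2, 0.1, 0.7]
gripper_width: 1.001
```

Emit:
{"op": "play_rows", "data": {
  "moves": [
    [0,-0.8,5.4,0.3,0,0,5.3],
    [0,-0.8,5.4,0.3,0,0,5.3],
    [0,-0.8,5.4,0.3,0,0,5.2],
    [0,0,0,0,0,0,0],
    [0,0,0,0,0,0,0]
  ]
}}

```text
time: 2.12
tool_pos: [0.5444, -0.0348, 0.2017]
eef_rot: [-0.0, 1.0, -0.029, 0.0]
contact_force: [-0.1, 1.1, -0.1]
gripper_width: 0.999
```

```bash
python3 - <<'E'
from h import *
st(); plan([.544,-.032,.2],-3.3); snap("wrist","w1")
E
```

```text
t 2.12 p [ 0.5444 -0.0348  0.2017] x [ 0.998 -0.057  0.   ] z [ 0.     0.001 -1.   ] F [-0.1  1.1 -0.1] g 0.999 q [-0.384  0.359  0.466  1.848 -0.192  0.979  0.107]
N 1 row [-0.06, -0.28, 0.17] [-0.04, -0.0, 0.01]
```

View pics/w1.png

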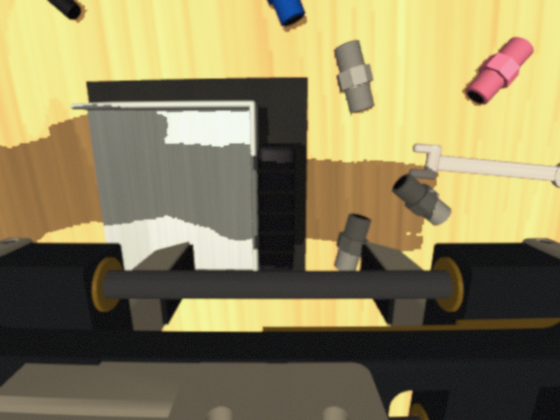

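The wrist view shows the bar between columns ~258 and 297, between the open fingers. I'll cast those pixels to confirm its x.

```bash
python3 - <<'E'
from h import *
s=snap("wrist"); crop(s,220,60,340,280,3,"w1c")
P=pix2w(s,[(261,150),(295,150),(257,250),(297,250)],.089); print(P.round(4),P[:2].mean(0),P[2:].mean(0))
E
```

```text
[[ 0.534   0.0212  0.089 ]
 [ 0.5619  0.0197  0.089 ]
 [ 0.5245 -0.066   0.089 ]
 [ 0.5602 -0.068   0.089 ]] [0.54795879 0.02042785 0.089     ] [ 0.54237532 -0.06700908  0.089     ]
```

View pics/w1c.png

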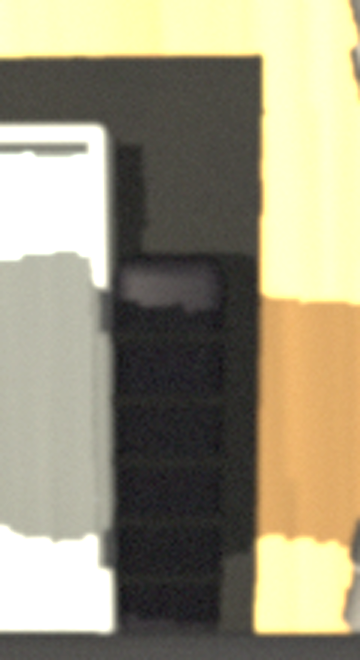

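Emit:
{"op": "play_rows", "data": {
  "moves": [
    [0,0,-0.2,4.5,0,0,0],
    [0,0,0,4.5,0,0,0],
    [0,0,0,3,0,0,0],
    [0,0,0,1.3,0,0,0],
    [0,0,0,0,0,0,0]
  ],
  "force": 50
}}

```text
time: 2.85
tool_pos: [0.5444, -0.0326, 0.0685]
eef_rot: [-0.0, 1.0, -0.028, -0.0]
contact_force: [1.2, 0.2, 0.7]
gripper_width: 0.998
```

Emit:
{"op": "play_rows", "data": {
  "moves": [
    [1,0,0,0,0,0,0],
    [1,0,0,0,0,0,0],
    [1,0,0,0,0,0,0],
    [1,0,0,0,0,0,0],
    [1,0,0,0,0,0,0]
  ],
  "force": 50
}}

```text
time: 3.48
tool_pos: [0.5445, -0.0334, 0.0688]
eef_rot: [-0.0, 1.0, -0.029, 0.0]
contact_force: [0.6, 0.3, -1.3]
gripper_width: 0.503
```

Emit:
{"op": "play_rows", "data": {
  "moves": [
    [1,0,0,0,0,0,0],
    [1,0,0,0,0,0,0],
    [1,0,0,-1.5,0,0,0],
    [1,0,0,-2,0,0,0],
    [1,0,0,-3,0,0,0]
  ]
}}

```text
time: 4.1
tool_pos: [0.544, -0.0335, 0.1346]
eef_rot: [0.0, 1.0, -0.029, -0.001]
contact_force: [0.2, -0.2, -1.8]
gripper_width: 0.344
```

```bash
python3 - <<'E'
from h import *
st(); snap("scene","s1")
E
```

```text
t 4.10 p [ 0.544  -0.0335  0.1346] x [ 0.998 -0.058 -0.001] z [-0.001 -0.    -1.   ] F [ 0.2 -0.2 -1.8] g 0.344 q [-0.358  0.442  0.437  1.921 -0.247  0.833  0.152]
```

View pics/s1.png

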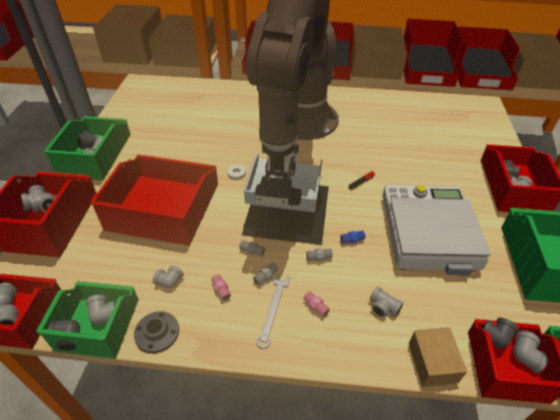

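```bash
python3 - <<'E'
from h import *
T=Tt(bot.get_obs()); G=plan([.55,.03,.22],-2,T0=T); G=plan([.640,.3856,.2],4.6,T0=G,N=9)
E
```

```text
N 2 row [0.04, -3.2, -4.07] [-0.01, -0.13, -0.68]
N 9 row [1.06, -3.94, 0.22] [0.0, 0.0, -0.73]
```

Emit:
{"op": "play_rows", "data": {
  "moves": [
    [1,0,-1,-4.3,0,0,0],
    [1,0,-3.2,-4.3,0,0,-0.7],
    [1,0,-3.2,0,0,0,-0.7],
    [1,1,-3.9,0.2,0,0,-0.7],
    [1,1,-3.9,0.2,0,0,-0.7]
  ]
}}

```text
time: 4.78
tool_pos: [0.5707, 0.119, 0.2166]
eef_rot: [-0.0, 1.0, -0.004, 0.001]
contact_force: [0.4, -0.4, -3.2]
gripper_width: 0.348
```

Emit:
{"op": "play_rows", "data": {
  "moves": [
    [1,1,-3.9,0.2,0,0,-0.7],
    [1,1,-3.9,0.2,0,0,-0.7],
    [1,1,-3.9,0.2,0,0,-0.7],
    [1,1,-3.9,0.2,0,0,-0.7],
    [1,1,-3.9,0.2,0,0,-0.7]
  ]
}}

```text
time: 5.4
tool_pos: [0.6176, 0.3148, 0.2062]
eef_rot: [0.0, 1.0, 0.026, 0.0]
contact_force: [-0.3, -0.5, -2.0]
gripper_width: 0.343
```

```bash
python3 - <<'E'
from h import *
st();plan([.640,.3856,.18],4.6)
E
```

```text
t 5.40 p [0.6176 0.3148 0.2062] x [0.999 0.052 0.   ] z [ 0. -0. -1.] F [-0.3 -0.5 -2. ] g 0.343 q [-0.778  0.589  0.379  1.451 -0.227  1.145 -0.311]
N 2 row [1.33, -3.47, 1.31] [0.01, -0.01, -0.8]
```

Emit:
{"op": "play_rows", "data": {
  "moves": [
    [1,1.3,-3.6,1.3,0,0,-0.8],
    [1,1.3,-3.4,0.9,0,0,-0.8],
    [1,0,0,0,0,0,0],
    [1,0,0,0,0,0,0]
  ]
}}

```text
time: 5.9
tool_pos: [0.6393, 0.3842, 0.1839]
eef_rot: [0.001, 0.999, 0.04, 0.0]
contact_force: [0.1, -0.1, -1.8]
gripper_width: 0.345
```

```bash
python3 - <<'E'
from h import *
st();plan([.640,.3856,.144],4.6); s=snap("scene","s2"); crop(s,360,130,510,300,4,"s2c"); s=snap("top"); crop(s,70,140,270,310,4,"t2c")
E
```

```text
t 5.90 p [0.6393 0.3842 0.1839] x [0.997 0.079 0.   ] z [ 0.    -0.001 -1.   ] F [ 0.1 -0.1 -1.8] g 0.345 q [-0.812  0.695  0.363  1.313 -0.247  1.178 -0.352]
N 1 row [0.08, -0.13, 3.99] [0.07, -0.0, -0.04]
```

View pics/s2c.png

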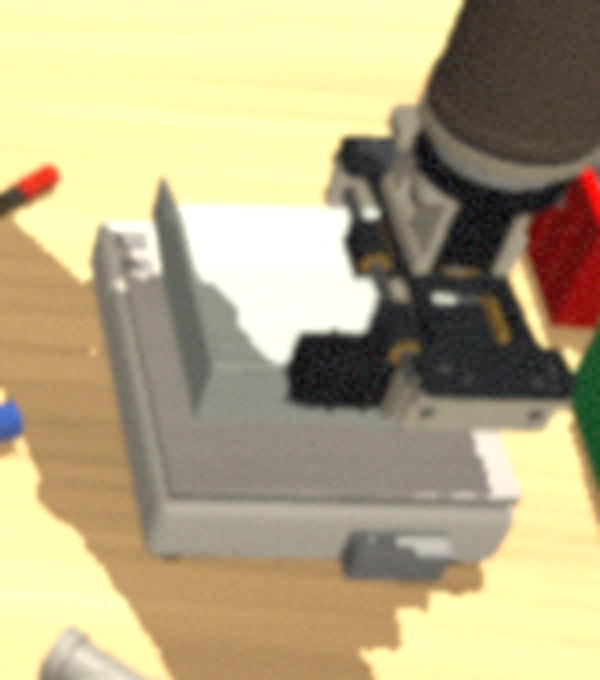

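View pics/t2c.png

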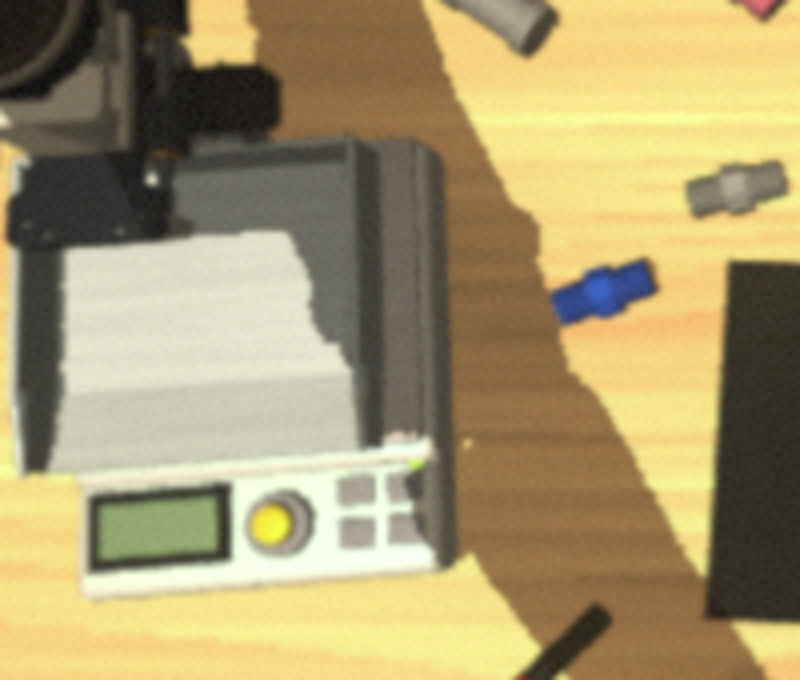

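Emit:
{"op": "play_rows", "data": {
  "moves": [
    [1,0,-0.1,2,0,0,0],
    [1,0,0,1,0,0,0],
    [1,0,0,0.5,0,0,0],
    [1,0,0,0,0,0,0],
    [1,0,0,0,0,0,0]
  ]
}}

```text
time: 6.62
tool_pos: [0.6395, 0.3862, 0.1492]
eef_rot: [-0.0, 0.999, 0.04, 0.0]
contact_force: [0.3, 1.0, -1.1]
gripper_width: 0.347
```

Emit:
{"op": "play_rows", "data": {
  "moves": [
    [1,0,0,0.1,0,0,0],
    [1,0,0,0.1,0,0,0],
    [1,0,0,0.1,0,0,0],
    [1,0,0,0,0,0,0]
  ]
}}

```text
time: 7.12
tool_pos: [0.6391, 0.3861, 0.1456]
eef_rot: [0.0, 0.999, 0.04, -0.0]
contact_force: [-0.4, 0.6, -1.1]
gripper_width: 0.347
```

Emit:
{"op": "play_rows", "data": {
  "moves": [
    [1,0,0,0.1,0,0,0],
    [1,0,0,0,0,0,0]
  ]
}}

```text
time: 7.38
tool_pos: [0.6391, 0.3861, 0.1446]
eef_rot: [0.0, 0.999, 0.04, -0.0]
contact_force: [-0.5, -0.6, -3.0]
gripper_width: 0.345
```

Emit:
{"op": "play_rows", "data": {
  "moves": [
    [1,0,0,0.05,0,0,0],
    [1,0,0,0,0,0,0]
  ]
}}

```text
time: 7.62
tool_pos: [0.6391, 0.3861, 0.1442]
eef_rot: [0.0, 0.999, 0.04, -0.0]
contact_force: [0.2, -0.5, -2.3]
gripper_width: 0.342
```

Emit:
{"op": "play_rows", "data": {
  "moves": [
    [1,0,0,0.1,0,0,0],
    [1,0,0,0,0,0,0]
  ]
}}

```text
time: 7.88
tool_pos: [0.6393, 0.3861, 0.1438]
eef_rot: [-0.0, 0.999, 0.04, 0.0]
contact_force: [-1.5, -0.7, 4.0]
gripper_width: 0.345
```

Emit:
{"op": "play_rows", "data": {
  "moves": [
    [1,0,0,0.05,0,0,0],
    [1,0,0,0,0,0,0]
  ]
}}

```text
time: 8.12
tool_pos: [0.6393, 0.3861, 0.1438]
eef_rot: [-0.0, 0.999, 0.04, 0.0]
contact_force: [-2.7, -1.6, 7.5]
gripper_width: 0.342
```

Emit:
{"op": "play_rows", "data": {
  "moves": [
    [1,0,0,0.05,0,0,0],
    [1,0,0,0,0,0,0]
  ]
}}

```text
time: 8.38
tool_pos: [0.6393, 0.3861, 0.1438]
eef_rot: [-0.0, 0.999, 0.04, 0.0]
contact_force: [-2.9, -1.2, 10.9]
gripper_width: 0.346
```

Emit:
{"op": "play_rows", "data": {
  "moves": [
    [1,0,0,-0.15,0,0,0],
    [0.3,0,0,0,0,0,0],
    [0,0,0,0,0,0,0],
    [0,0,0,0,0,0,0],
    [0,0,0,0,0,0,0]
  ]
}}

```text
time: 9.0
tool_pos: [0.6392, 0.3861, 0.1436]
eef_rot: [0.0, 0.999, 0.04, -0.0]
contact_force: [0.9, -1.0, -0.7]
gripper_width: 0.731
```

Emit:
{"op": "play_rows", "data": {
  "moves": [
    [0,0,0,-1,0,0,0],
    [0,0,0,-5,0,0,0],
    [0,0,0,-5,0,0,0],
    [0,0,0,0,0,0,0]
  ]
}}

```text
time: 9.5
tool_pos: [0.6415, 0.3868, 0.2601]
eef_rot: [-0.002, 0.999, 0.04, 0.004]
contact_force: [-0.0, -1.1, -1.1]
gripper_width: 0.995
```

```bash
python3 - <<'E'
from h import *
T=Tt(st()); s=snap("scene","s3"); crop(s,360,130,510,300,4,"s3c"); s=snap("top"); crop(s,70,140,270,310,4,"t3c")
G=plan([.4095,.3525,.25],94.6,T0=T)
G=plan([.4095,.3525,.25],-85.4,T0=T)
E
```

```text
t 9.50 p [0.6415 0.3868 0.2601] x [0.997 0.08  0.008] z [ 0.008  0.005 -1.   ] F [-0.  -1.1 -1.1] g 0.995 q [-0.815  0.647  0.381  1.212 -0.234  1.315 -0.368]
N 11 row [-1.89, -1.43, 0.08] [0.02, -0.05, -8.18]
N 10 row [-1.86, 1.82, 0.09] [-0.06, -0.02, 9.0]
```

View pics/s3c.png

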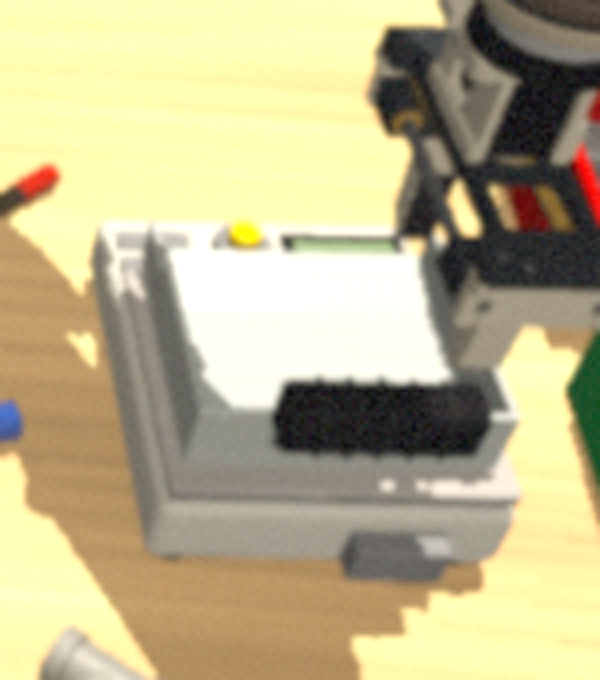

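View pics/t3c.png

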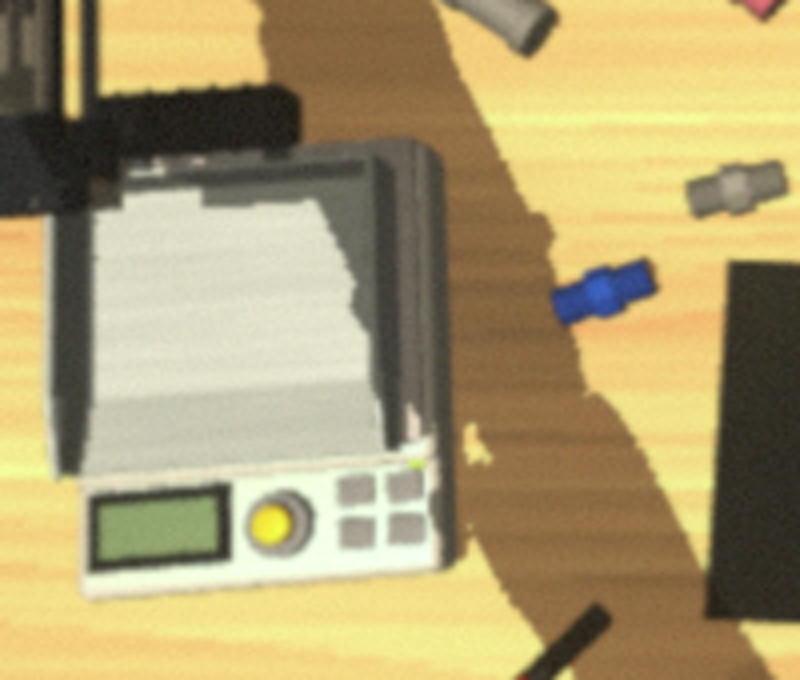

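```bash
python3 - <<'E'
from h import *
T=Tt(st()); 
G=plan([.4095,.353,.24],20,T0=T)
G=plan([.4095,.353,.10],20,T0=G)
E
```

```text
t 9.60 p [0.6394 0.3861 0.2548] x [0.997 0.08  0.001] z [ 0.001  0.001 -1.   ] F [-0.4  0.4 -1. ] g 0.999 q [-0.815  0.651  0.379  1.218 -0.234  1.313 -0.368]
N 5 row [-4.65, -0.21, 0.29] [-0.01, -0.02, -3.08]
N 3 row [0.0, 0.0, 4.67] [0.0, 0.0, 0.0]
```

Emit:
{"op": "play_rows", "data": {
  "moves": [
    [1,-4.6,-0.2,0.3,0,0,-3],
    [1,-4.6,-0.2,0.3,0,0,-3],
    [1,-4.6,-0.2,0.3,0,0,-3],
    [1,-4.6,-0.2,0.3,0,0,-3],
    [1,-4.7,-0.2,0.3,0,0,-3]
  ],
  "force": 20
}}

```text
time: 10.22
tool_pos: [0.4086, 0.3528, 0.2374]
eef_rot: [0.001, 0.985, 0.171, -0.001]
contact_force: [0.3, 0.8, -0.7]
gripper_width: 0.505
```

Emit:
{"op": "play_rows", "data": {
  "moves": [
    [1,0,0,4,0,0,0],
    [1,0,0,4,0,0,0],
    [1,0,0,3,0,0,0],
    [1,0,0,0,0,0,0],
    [1,0,0,0,0,0,0]
  ]
}}

```text
time: 10.85
tool_pos: [0.4111, 0.3535, 0.1293]
eef_rot: [-0.0, 0.985, 0.17, 0.0]
contact_force: [-0.4, 0.9, 0.7]
gripper_width: 0.007
```

```bash
python3 - <<'E'
from h import *
T=Tt(st()); 
G=plan([.4095,.353,.09],20,T0=T)
s=snap("top"); crop(s,70,140,270,310,4,"t4c"); s=snap("scene");crop(s,360,130,510,300,4,"s4c")
E
```

```text
t 10.85 p [0.4111 0.3535 0.1293] x [0.942 0.335 0.   ] z [ 0.  0. -1.] F [-0.4  0.9  0.7] g 0.007 q [-1.013  0.429  0.276  1.924 -0.157  0.809 -0.311]
N 1 row [-0.17, -0.0, 3.93] [0.0, -0.01, -0.42]
```

View pics/s4c.png

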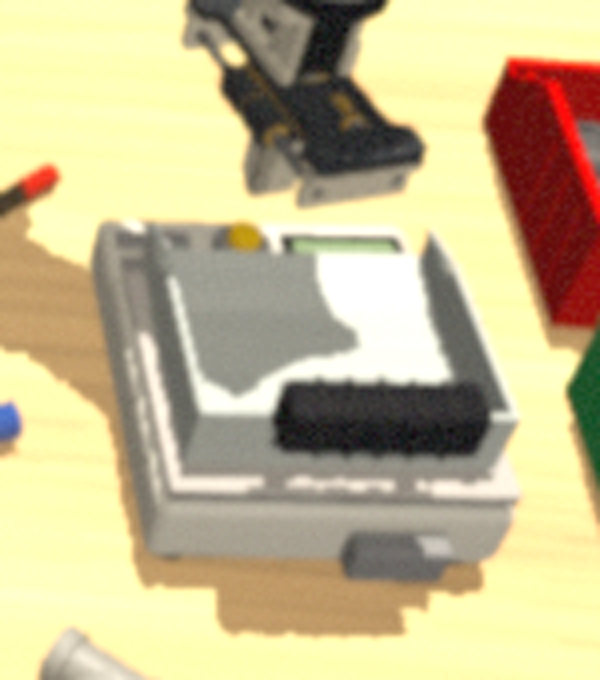

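View pics/t4c.png

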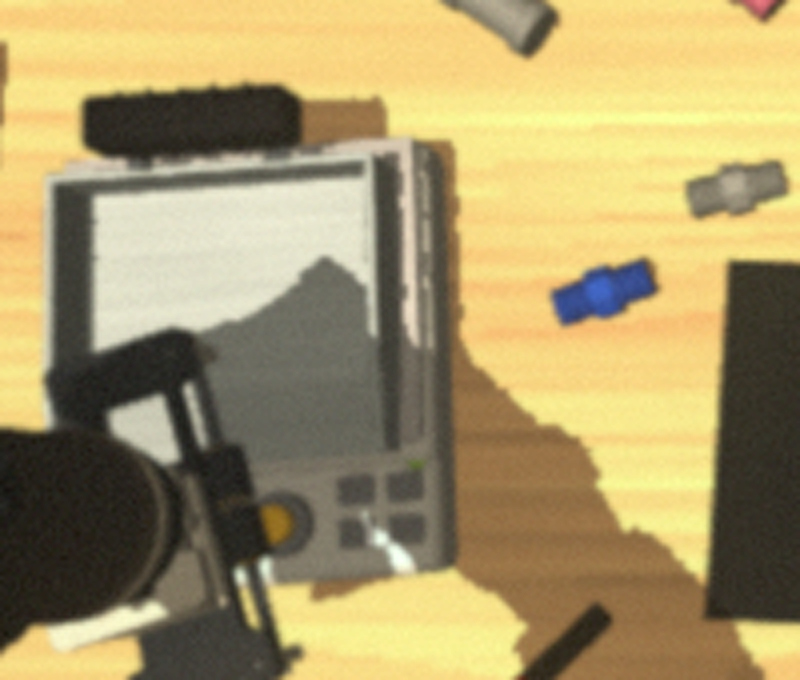

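Emit:
{"op": "play_rows", "data": {
  "moves": [
    [1,-0.15,0,2,0,0,0],
    [1,0,0,1.5,0,0,0],
    [1,0,0,0.4,0,0,0],
    [1,0,0,0,0,0,0],
    [1,0,0,0,0,0,0]
  ]
}}

```text
time: 11.58
tool_pos: [0.4096, 0.353, 0.0902]
eef_rot: [-0.0, 0.985, 0.17, 0.0]
contact_force: [-1.8, 0.2, 2.9]
gripper_width: 0.001
```

Emit:
{"op": "play_rows", "data": {
  "moves": [
    [1,0,0,0.2,0,0,0],
    [1,0,0,0.2,0,0,0],
    [1,0,0,0.1,0,0,0],
    [1,0,0,0,0,0,0]
  ]
}}

```text
time: 12.08
tool_pos: [0.4098, 0.3531, 0.0856]
eef_rot: [-0.0, 0.985, 0.17, 0.0]
contact_force: [-3.5, -2.7, 15.2]
gripper_width: 0.002
```

Emit:
{"op": "play_rows", "data": {
  "moves": [
    [1,0,0,0.1,0,0,0],
    [1,0,0,0.1,0,0,0],
    [1,0,0,0,0,0,0]
  ]
}}

```text
time: 12.45
tool_pos: [0.4098, 0.3532, 0.0852]
eef_rot: [-0.001, 0.985, 0.17, 0.0]
contact_force: [-7.8, -7.3, 36.2]
gripper_width: 0.003
```

Emit:
{"op": "play_rows", "data": {
  "moves": [
    [1,0,0,-0.2,0,0,0],
    [1,0,0,0,0,0,0]
  ]
}}

```text
time: 12.7
tool_pos: [0.4097, 0.3532, 0.0856]
eef_rot: [-0.0, 0.985, 0.17, 0.0]
contact_force: [-3.7, -2.8, 14.5]
gripper_width: 0.01
```

```bash
python3 - <<'E'
from h import *
np.set_printoptions(suppress=True,precision=4)
st(); s=snap("scene");crop(s,390,160,480,230,8,"s5c"); 
s=snap("top");print(pix2w(s,(np.array([(48,178),(378,152)])+.5)/4-.5+[70,140],.124))
s=snap("wrist","w5")
E
```

```text
t 12.70 p [0.4097 0.3532 0.0856] x [0.942 0.335 0.001] z [ 0.001  0.001 -1.   ] F [-3.7 -2.8 14.5] g 0.010 q [-0.997  0.489  0.255  1.964 -0.183  0.709 -0.29 ]
[[0.611  0.4776 0.124 ]
 [0.6281 0.2865 0.124 ]]
```

View pics/s5c.png

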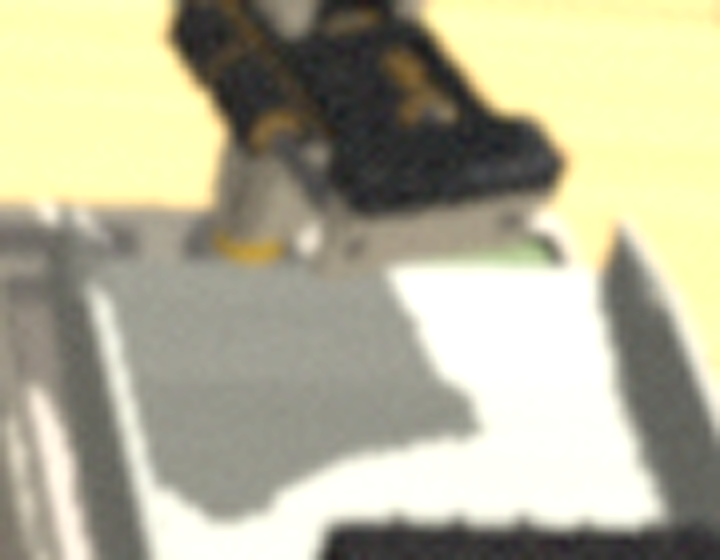

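View pics/w5.png

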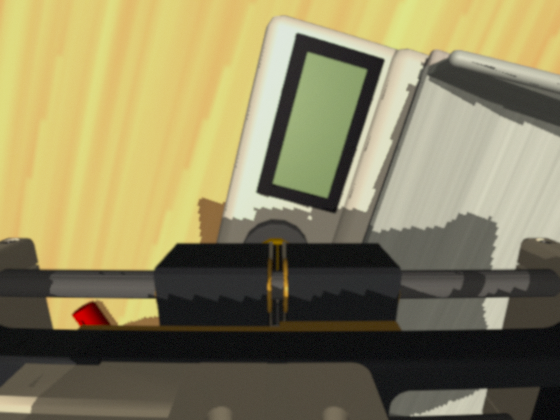

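Emit:
{"op": "play_rows", "data": {
  "moves": [
    [1,0,0,-0.1,0,0,0],
    [1,0,0,0,0,0,0]
  ]
}}

```text
time: 13.1
tool_pos: [0.4097, 0.3531, 0.086]
eef_rot: [-0.0, 0.985, 0.17, 0.0]
contact_force: [-1.0, -0.5, 4.5]
gripper_width: 0.004
```

Emit:
{"op": "play_rows", "data": {
  "moves": [
    [1,0,0,-0.1,0,0,0],
    [1,0,0,0,0,0,0]
  ]
}}

```text
time: 13.35
tool_pos: [0.4097, 0.3531, 0.0868]
eef_rot: [-0.0, 0.985, 0.17, 0.0]
contact_force: [-0.3, -0.3, 3.8]
gripper_width: 0.003
```

Emit:
{"op": "play_rows", "data": {
  "moves": [
    [1,0,0,-0.4,0,0,0],
    [1,0,0,0,0,0,0]
  ]
}}

```text
time: 13.6
tool_pos: [0.4097, 0.3532, 0.091]
eef_rot: [-0.0, 0.985, 0.17, 0.0]
contact_force: [-0.3, 1.1, 2.4]
gripper_width: 0.008
```

```bash
python3 - <<'E'
from h import *
T=Tt(st()); 
G=plan([.42,.34,.2],19,T0=T,N=2)
G=plan([.63,.0835,.16],13.75,T0=G)
E
```

```text
t 13.60 p [0.4097 0.3532 0.091 ] x [0.942 0.335 0.001] z [ 0.001  0.    -1.   ] F [-0.3  1.1  2.4] g 0.008 q [-0.999  0.481  0.258  1.96  -0.18   0.722 -0.293]
N 2 row [0.27, 0.79, -5.45] [-0.01, -0.02, 0.29]
N 7 row [1.82, 4.37, 0.57] [0.0, 0.0, 0.75]
```

Emit:
{"op": "play_rows", "data": {
  "moves": [
    [0,0,0,-5.5,0,0,0],
    [0,0.5,1.6,-5.4,0,0,0.6],
    [0,1.8,4.4,0.6,0,0,0.8],
    [0,1.8,4.4,0.6,0,0,0.8],
    [0,1.8,4.4,0.6,0,0,0.8]
  ],
  "force": 25
}}

```text
time: 14.22
tool_pos: [0.5127, 0.2299, 0.1815]
eef_rot: [-0.0, 0.99, 0.144, 0.0]
contact_force: [0.7, 0.2, -0.1]
gripper_width: 0.5
```

Emit:
{"op": "play_rows", "data": {
  "moves": [
    [0,1.8,4.4,0.6,0,0,0.8],
    [0,1.8,4.4,0.6,0,0,0.8],
    [0,1.8,4.4,0.6,0,0,0.8],
    [0,1.8,4.4,0.6,0,0,0.8],
    [0,0,0,0,0,0,0]
  ]
}}

```text
time: 14.85
tool_pos: [0.6294, 0.0751, 0.1569]
eef_rot: [0.002, 0.994, 0.113, -0.0]
contact_force: [-0.7, -0.7, -0.2]
gripper_width: 0.992
```

```bash
python3 - <<'E'
from h import *
T=Tt(st()); s=snap("wrist","w6"); s=snap("top","t6")
crop(s,200,110,400,310,3,"t6c")
E
```

```text
t 14.85 p [0.6294 0.0751 0.1569] x [ 0.974  0.225 -0.001] z [-0.    -0.003 -1.   ] F [-0.7 -0.7 -0.2] g 0.992 q [-0.459  0.541  0.382  1.671 -0.23   0.975  0.23 ]
```

View pics/w6.png

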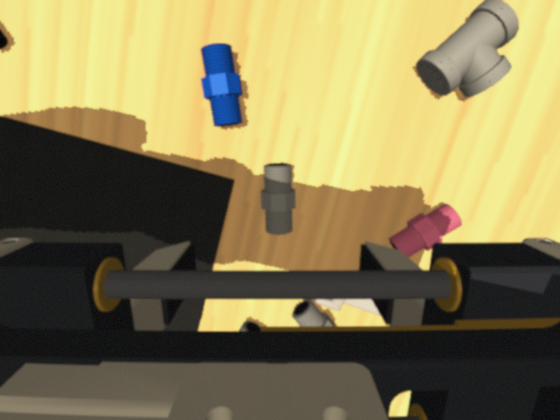

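View pics/t6c.png

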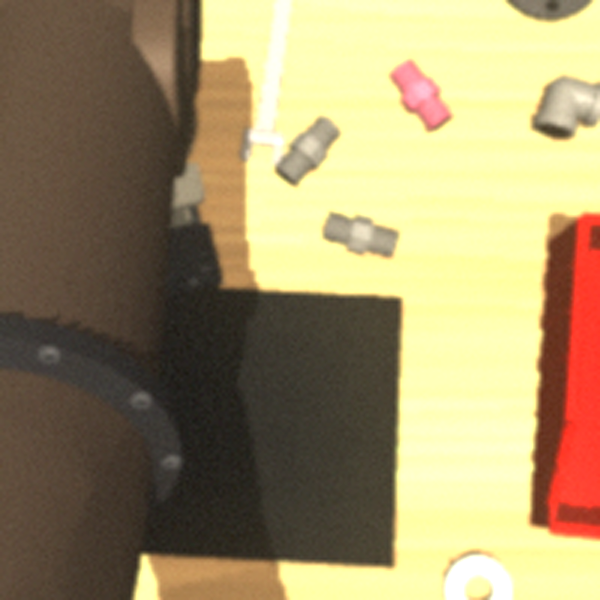

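```bash
python3 - <<'E'
from h import *
np.set_printoptions(suppress=True,precision=4)
s=snap("wrist"); P=pix2w(s,[(278,199),(278,175),(278,228)],.02); print(P); d=P[1]-P[2]; print(np.degrees(np.arctan2(d[1],d[0])))
T=Tt(st()); G=plan([P[0,0],P[0,1],.018],13.75,T0=T,N=4)
s=snap("top")
print("matc",pix2w(s,(np.array([(155,285),(393,565),(403,298),(140,553)])+.5)/3-.5+[200,110],.003))
E
```

```text
[[0.6264 0.0881 0.02  ]
 [0.6212 0.11   0.02  ]
 [0.633  0.0605 0.02  ]]
103.44687375697596
t 15.00 p [0.6276 0.0812 0.1573] x [ 0.973  0.232 -0.001] z [-0.001  0.    -1.   ] F [ 0.2  0.  -0.3] g 0.998 q [-0.465  0.538  0.377  1.673 -0.231  0.975  0.229]
N 4 row [0.02, -0.17, 3.48] [-0.01, 0.01, -0.08]
matc [[ 0.5837  0.0894  0.003 ]
 [ 0.3428 -0.1186  0.003 ]
 [ 0.5733 -0.1308  0.003 ]
 [ 0.3515  0.0976  0.003 ]]
```

Emit:
{"op": "play_rows", "data": {
  "moves": [
    [0,0.2,-0.1,4.5,0,0,0],
    [0,0,0,4.5,0,0,0],
    [0,0,0,3,0,0,0],
    [0,0,0,1.9,0,0,0],
    [0,0,0,0,0,0,0]
  ]
}}

```text
time: 15.68
tool_pos: [0.6295, 0.083, 0.0184]
eef_rot: [-0.0, 0.993, 0.117, -0.0]
contact_force: [-0.2, -0.1, -0.3]
gripper_width: 1.0
```

Emit:
{"op": "play_rows", "data": {
  "moves": [
    [1,0,0,0,0,0,0],
    [1,0,0,0,0,0,0],
    [1,0,0,0,0,0,0],
    [1,0,0,0,0,0,0],
    [1,0,0,0,0,0,0]
  ]
}}

```text
time: 16.3
tool_pos: [0.6299, 0.0819, 0.0188]
eef_rot: [-0.0, 0.993, 0.117, 0.0]
contact_force: [-0.2, 0.8, 0.4]
gripper_width: 0.505
```

Emit:
{"op": "play_rows", "data": {
  "moves": [
    [1,0,0,0,0,0,0],
    [1,0,0,0,0,0,0],
    [1,0,0,0,0,0,0],
    [1,0,0,-4,0,0,0],
    [1,0,0,-4,0,0,0]
  ]
}}

```text
time: 16.92
tool_pos: [0.6294, 0.0817, 0.0991]
eef_rot: [0.0, 0.993, 0.116, -0.001]
contact_force: [0.4, 0.7, -0.8]
gripper_width: 0.349
```

```bash
python3 - <<'E'
from h import *
c=np.array([.5449,.3755]); a=np.radians(184.9); px=np.array([np.cos(a),np.sin(a)]); py=np.array([-px[1],px[0]])
for x,y in [(-30,48),(-30,-48),(20,0)]: print(x,y,(c+px*x/1e3+py*y/1e3).round(4))
T=Tt(st()); snap("wrist","w7")
t=c+px*-.03-py*.048
G=plan([.63,.1,.22],20,T0=T,N=3); G=plan([*t,.22],94.8,T0=G); 
E
```

```text
-30 48 [0.5789 0.3302]
-30 -48 [0.5707 0.4259]
20 0 [0.525  0.3738]
t 16.93 p [0.6294 0.0817 0.0991] x [ 0.973  0.231 -0.001] z [-0.001 -0.    -1.   ] F [ 0.4  0.7 -0.8] g 0.349 q [-0.449  0.607  0.355  1.718 -0.263  0.865  0.254]
N 3 row [0.18, -0.58, -4.03] [0.0, 0.03, -2.21]
N 9 row [2.69, -2.89, 0.0] [0.0, 0.0, -8.31]
```

View pics/w7.png

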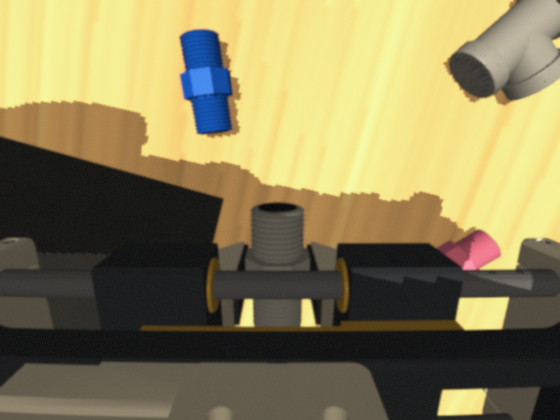

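Emit:
{"op": "play_rows", "data": {
  "moves": [
    [1,0.2,-0.6,-4,0,0,-2.2],
    [1,0.2,-0.6,-4,0,0,-2.2],
    [1,0.2,-0.6,-4,0,0,-2.2],
    [1,2.7,-2.9,0,0,0,-8.3],
    [1,2.7,-2.9,0,0,0,-8.3]
  ]
}}

```text
time: 17.6
tool_pos: [0.6571, 0.1761, 0.2194]
eef_rot: [0.0, 0.949, 0.315, 0.001]
contact_force: [-0.2, 0.0, -1.2]
gripper_width: 0.342
```

Emit:
{"op": "play_rows", "data": {
  "moves": [
    [1,2.7,-2.9,0,0,0,-8.3],
    [1,2.7,-2.9,0,0,0,-8.3],
    [1,2.7,-2.9,0,0,0,-8.3],
    [1,2.7,-2.9,0,0,0,-8.3],
    [1,2.7,-2.9,0,0,0,-8.3]
  ]
}}

```text
time: 18.23
tool_pos: [0.6215, 0.3676, 0.2181]
eef_rot: [0.0, 0.775, 0.632, -0.0]
contact_force: [0.0, 0.4, -0.2]
gripper_width: 0.347
```

Emit:
{"op": "play_rows", "data": {
  "moves": [
    [1,2.7,-2.9,0,0,0,-8.3],
    [1,2.7,-2.9,0,0,0,-8.3],
    [1,0,0,0,0,0,0],
    [1,0,0,0,0,0,0]
  ]
}}

```text
time: 18.73
tool_pos: [0.5721, 0.4271, 0.2184]
eef_rot: [0.0, 0.678, 0.735, -0.0]
contact_force: [-0.5, 0.1, 0.5]
gripper_width: 0.343
```

```bash
python3 - <<'E'
from h import *
T=Tt(st()); s=snap("wrist","w8"); plan([.5707,.4259,.101],94.8,T0=T,N=3); s=snap("scene","s8")
E
```

```text
t 18.73 p [0.5721 0.4271 0.2184] x [-0.081  0.997 -0.001] z [ 0.    -0.001 -1.   ] F [-0.5  0.1  0.5] g 0.343 q [-0.728  0.599  0.02   1.35  -0.011  1.193  0.944]
N 3 row [-0.03, -0.05, 3.91] [0.0, 0.02, -0.06]
```

View pics/w8.png

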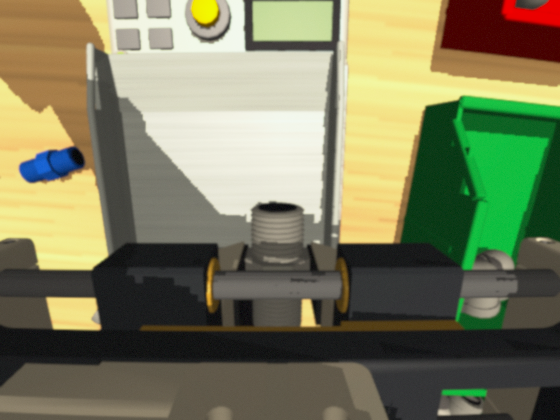

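View pics/s8.png

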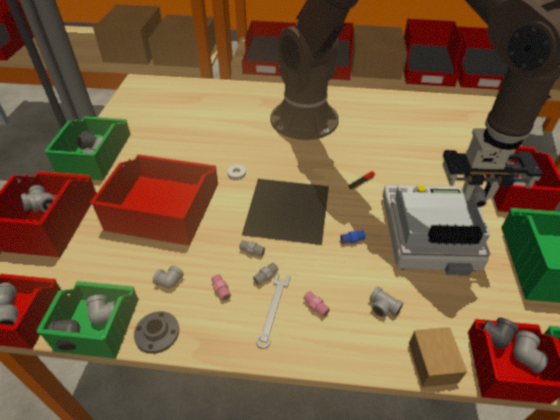

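Emit:
{"op": "play_rows", "data": {
  "moves": [
    [1,-0.4,0,4.5,0,0,0],
    [1,0,0,4,0,0,0],
    [1,0,0,2,0,0,0],
    [1,0,0,1,0,0,0],
    [1,0,0,0,0,0,0]
  ]
}}

```text
time: 19.45
tool_pos: [0.5726, 0.4238, 0.1041]
eef_rot: [0.0, 0.678, 0.735, 0.0]
contact_force: [-0.0, -0.4, -0.2]
gripper_width: 0.344
```

Emit:
{"op": "play_rows", "data": {
  "moves": [
    [1,0,0,0.2,0,0,0],
    [1,0,0,0,0,0,0]
  ]
}}

```text
time: 19.7
tool_pos: [0.5726, 0.4241, 0.1027]
eef_rot: [0.0, 0.678, 0.735, 0.001]
contact_force: [0.1, 0.0, -0.5]
gripper_width: 0.343
```

Emit:
{"op": "play_rows", "data": {
  "moves": [
    [1,0,0,0.1,0,0,0],
    [1,0,0,0,0,0,0]
  ]
}}

```text
time: 19.95
tool_pos: [0.5722, 0.4238, 0.1009]
eef_rot: [0.0, 0.678, 0.735, 0.0]
contact_force: [-0.4, 0.2, -1.0]
gripper_width: 0.343
```

Emit:
{"op": "play_rows", "data": {
  "moves": [
    [0.55,0,0,0.05,0,0,0],
    [0.55,0,0,0,0,0,0],
    [0.55,0,0,0,0,0,0],
    [0.55,0,0,-3,0,0,0],
    [0.55,0,0,-5,0,0,0]
  ]
}}

```text
time: 20.58
tool_pos: [0.5711, 0.4229, 0.1791]
eef_rot: [-0.0, 0.678, 0.735, -0.002]
contact_force: [0.6, 1.3, 0.7]
gripper_width: 0.45
```

```bash
python3 - <<'E'
from h import *
T=Tt(st()); s=snap("wrist","w9"); 
G=plan([.58,.36,.24],60,T0=T,N=4); G=plan([.628,-.0923,.16],-15.7,T0=G)
s=snap("top"); crop(s,200,110,400,310,3,"t9c")
E
```

```text
t 20.57 p [0.5711 0.4229 0.1791] x [-0.082  0.997 -0.002] z [-0.003 -0.003 -1.   ] F [0.6 1.3 0.7] g 0.450 q [-0.722  0.625  0.016  1.404 -0.01   1.117  0.948]
N 4 row [-1.55, 0.45, -1.52] [-0.04, 0.05, 8.67]
N 9 row [-1.89, 5.1, 0.89] [0.0, 0.0, 8.41]
```

View pics/w9.png

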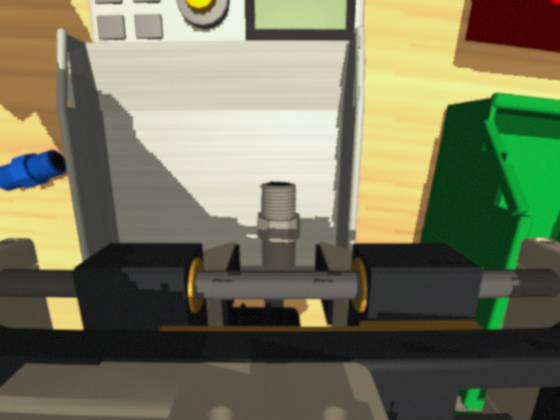

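View pics/t9c.png

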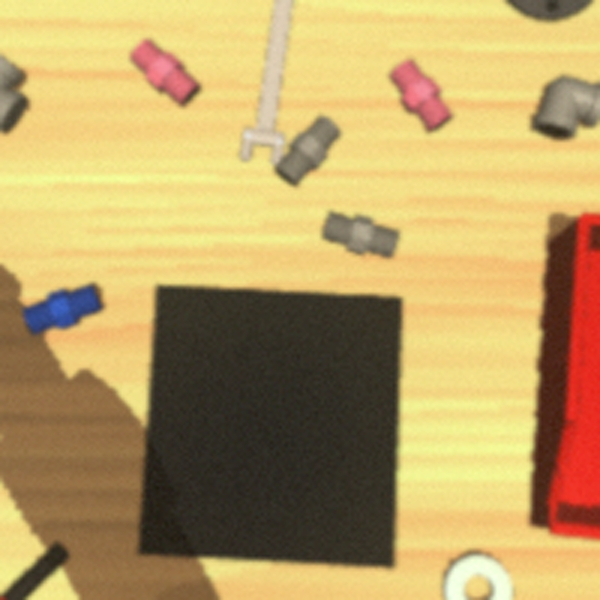

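Emit:
{"op": "play_rows", "data": {
  "moves": [
    [0.4,-1.5,0.4,-3,0,0,8.7],
    [0.3,-1.6,0.5,-3,0,0,8.7],
    [0,-1.6,0.5,0,0,0,8.7],
    [0,-1.6,0.5,0,0,0,8.7],
    [0,-1.9,5.1,0.9,0,0,8.4]
  ]
}}

```text
time: 21.3
tool_pos: [0.6141, 0.3209, 0.232]
eef_rot: [-0.002, 0.9, 0.435, 0.001]
contact_force: [0.8, -0.2, -1.0]
gripper_width: 0.948
```

Emit:
{"op": "play_rows", "data": {
  "moves": [
    [0,-1.9,5.1,0.9,0,0,8.4],
    [0,-1.9,5.1,0.9,0,0,8.4],
    [0,-1.9,5.1,0.9,0,0,8.4],
    [0,-1.9,5.1,0.9,0,0,8.4],
    [0,-1.9,5.1,0.9,0,0,8.4]
  ]
}}

```text
time: 21.92
tool_pos: [0.6819, 0.0574, 0.1857]
eef_rot: [0.0, 0.997, 0.08, 0.0]
contact_force: [0.3, -0.1, -0.5]
gripper_width: 0.998
```

Emit:
{"op": "play_rows", "data": {
  "moves": [
    [0,-1.9,5.1,0.9,0,0,8.4],
    [0,-1.9,5.1,0.9,0,0,8.4],
    [0,-1.9,5.1,0.9,0,0,8.4],
    [0,0,0,0,0,0,0],
    [0,0,0,0,0,0,0]
  ]
}}

```text
time: 22.55
tool_pos: [0.6281, -0.0932, 0.1593]
eef_rot: [-0.0, 0.991, -0.136, 0.0]
contact_force: [-0.6, 0.3, 0.3]
gripper_width: 1.001
```

```bash
python3 - <<'E'
from h import *
T=Tt(st()); s=snap("wrist","w10"); plan([.628,-.0923,.018],-15.7,T0=T,N=3)
E
```

```text
t 22.55 p [ 0.6281 -0.0932  0.1593] x [ 0.963 -0.27   0.   ] z [ 0.     0.001 -1.   ] F [-0.6  0.3  0.3] g 1.001 q [-0.278  0.559  0.519  1.674 -0.32   0.993  0.079]
N 3 row [-0.01, -0.03, 4.71] [-0.01, -0.0, 0.01]
```

View pics/w10.png

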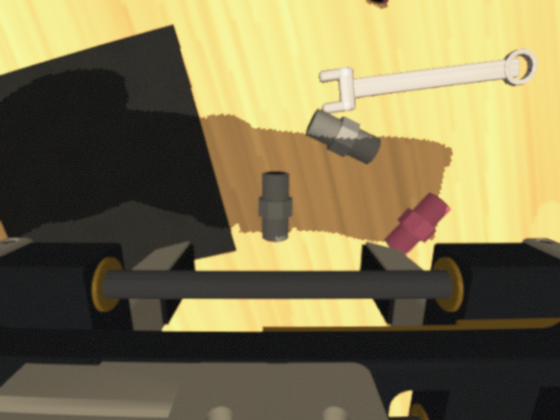

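Emit:
{"op": "play_rows", "data": {
  "moves": [
    [0,0,0,4.7,0,0,0],
    [0,0,0,4.5,0,0,0],
    [0,0,0,3,0,0,0],
    [0,0,0,1.9,0,0,0],
    [0,0,0,0,0,0,0]
  ]
}}

```text
time: 23.22
tool_pos: [0.6277, -0.0927, 0.0173]
eef_rot: [-0.0, 0.991, -0.136, -0.001]
contact_force: [0.7, -0.9, 0.7]
gripper_width: 0.999
```

Emit:
{"op": "play_rows", "data": {
  "moves": [
    [1,0,0,0,0,0,0],
    [1,0,0,0,0,0,0],
    [1,0,0,0,0,0,0],
    [1,0,0,0,0,0,0],
    [1,0,0,0,0,0,0]
  ]
}}

```text
time: 23.85
tool_pos: [0.6279, -0.0937, 0.0184]
eef_rot: [-0.0, 0.991, -0.137, 0.0]
contact_force: [-0.6, 0.2, 0.2]
gripper_width: 0.505
```

Emit:
{"op": "play_rows", "data": {
  "moves": [
    [1,0,0,0,0,0,0],
    [1,0,0,0,0,0,0],
    [1,0,0,-4,0,0,0],
    [1,0,0,-5,0,0,0],
    [1,0,0,-5,0,0,0]
  ]
}}

```text
time: 24.48
tool_pos: [0.6275, -0.0937, 0.1594]
eef_rot: [0.0, 0.991, -0.137, -0.0]
contact_force: [0.1, 0.7, -1.0]
gripper_width: 0.345
```

```bash
python3 - <<'E'
from h import *
np.set_printoptions(suppress=True,precision=4)
T=Tt(st()); s=snap("wrist","w11"); G=plan([.64,-.03,.22],10,T0=T,N=3); G=plan([.5785,.334,.22],94.8,T0=G)
s=snap("top"); crop(s,260,110,340,190,8,"t11c")
E
```

```text
t 24.48 p [ 0.6275 -0.0937  0.1594] x [ 0.963 -0.271 -0.001] z [-0.001 -0.    -1.   ] F [ 0.1  0.7 -1. ] g 0.345 q [-0.281  0.56   0.525  1.675 -0.322  0.995  0.081]
N 3 row [0.15, -2.17, -2.02] [0.0, 0.01, -8.57]
N 10 row [2.52, -3.16, 0.0] [0.0, 0.0, -8.48]
```

View pics/w11.png

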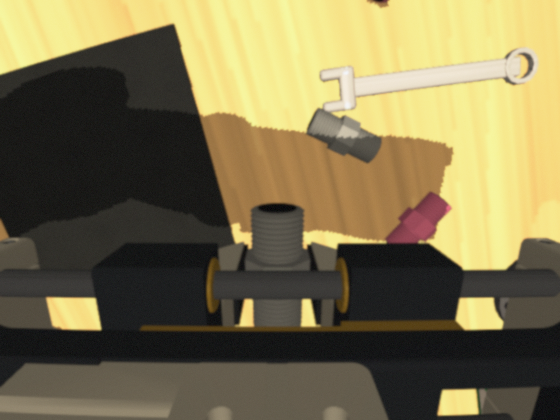

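View pics/t11c.png

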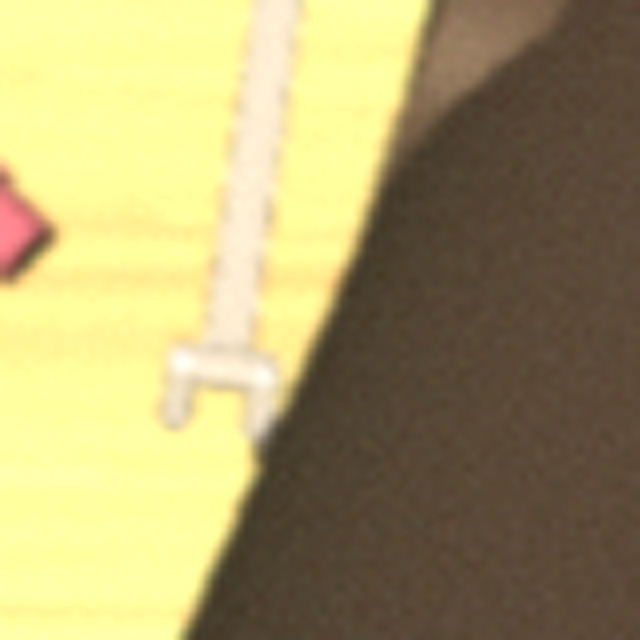

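Nipple B is held. Next I carry it to the second slot in the pan.

Emit:
{"op": "play_rows", "data": {
  "moves": [
    [1,0.2,-2.2,-2,0,0,-8.6],
    [1,0.2,-2.2,-2,0,0,-8.6],
    [1,0.2,-2.2,-2,0,0,-8.6],
    [1,2.5,-3.2,0,0,0,-8.5],
    [1,2.5,-3.2,0,0,0,-8.5]
  ]
}}

```text
time: 25.2
tool_pos: [0.6747, 0.0454, 0.2179]
eef_rot: [-0.0, 0.972, 0.236, -0.0]
contact_force: [-0.1, -0.8, -0.1]
gripper_width: 0.345
```

Emit:
{"op": "play_rows", "data": {
  "moves": [
    [1,2.5,-3.2,0,0,0,-8.5],
    [1,2.5,-3.2,0,0,0,-8.5],
    [1,2.5,-3.2,0,0,0,-8.5],
    [1,2.5,-3.2,0,0,0,-8.5],
    [1,2.5,-3.2,0,0,0,-8.5]
  ]
}}

```text
time: 25.82
tool_pos: [0.6527, 0.2434, 0.2171]
eef_rot: [-0.0, 0.82, 0.573, -0.001]
contact_force: [-0.3, -0.1, -1.1]
gripper_width: 0.348
```

Emit:
{"op": "play_rows", "data": {
  "moves": [
    [1,2.5,-3.2,0,0,0,-8.5],
    [1,2.5,-3.2,0,0,0,-8.5],
    [1,2.5,-3.2,0,0,0,-8.4],
    [1,0,0,0,0,0,0],
    [1,0,0,0,0,0,0]
  ]
}}

```text
time: 26.45
tool_pos: [0.5757, 0.3339, 0.2177]
eef_rot: [0.0, 0.676, 0.737, -0.0]
contact_force: [0.4, -0.6, -0.2]
gripper_width: 0.349
```

```bash
python3 - <<'E'
from h import *
T=Tt(st()); s=snap("wrist","w12"); plan([.5785,.334,.1015],94.8,T0=T,N=3); s=snap("top"); crop(s,70,140,340,310,2,"t12c")
E
```

```text
t 26.45 p [0.5757 0.3339 0.2177] x [-0.085  0.996 -0.001] z [-0.    -0.001 -1.   ] F [ 0.4 -0.6 -0.2] g 0.349 q [-0.616  0.519  0.015  1.492 -0.007  1.131  1.057]
N 3 row [-0.0, 0.09, 3.87] [-0.01, 0.02, 0.03]
```

View pics/w12.png

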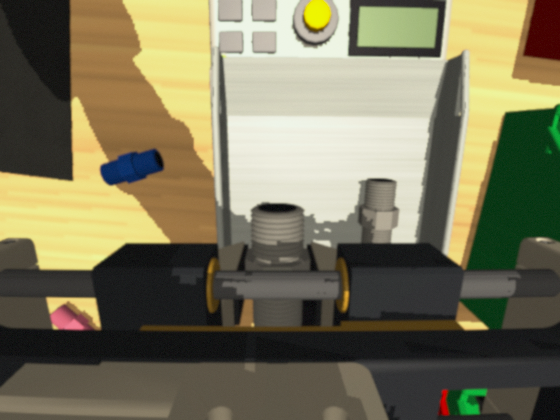

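View pics/t12c.png

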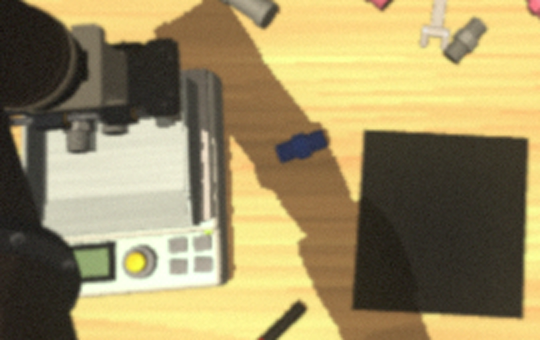

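Emit:
{"op": "play_rows", "data": {
  "moves": [
    [1,0,0.1,4.5,0,0,0],
    [1,0,0,4,0,0,0],
    [1,0,0,2,0,0,0],
    [1,0,0,0.8,0,0,0],
    [1,0,0,0,0,0,0]
  ]
}}

```text
time: 27.18
tool_pos: [0.577, 0.3342, 0.1052]
eef_rot: [0.0, 0.676, 0.737, -0.0]
contact_force: [0.3, -0.4, -1.0]
gripper_width: 0.345
```

Emit:
{"op": "play_rows", "data": {
  "moves": [
    [1,0,0,0.2,0,0,0],
    [1,0,0,0.1,0,0,0],
    [1,0,0,0,0,0,0]
  ]
}}

```text
time: 27.55
tool_pos: [0.5766, 0.3349, 0.1027]
eef_rot: [0.0, 0.676, 0.737, 0.0]
contact_force: [0.2, -0.3, -0.7]
gripper_width: 0.345
```

Emit:
{"op": "play_rows", "data": {
  "moves": [
    [1,0,0,0.2,0,0,0],
    [1,0,0,0.05,0,0,0],
    [1,0,0,0,0,0,0],
    [0.55,0,0,0,0,0,0],
    [0.55,0,0,0,0,0,0]
  ]
}}

```text
time: 28.18
tool_pos: [0.5766, 0.3349, 0.0999]
eef_rot: [0.0, 0.676, 0.737, 0.0]
contact_force: [0.4, -0.3, 0.1]
gripper_width: 0.447
```

Emit:
{"op": "play_rows", "data": {
  "moves": [
    [0.55,0,0,0,0,0,0],
    [0.55,0,0,-3,0,0,0],
    [0.55,0,0,-5,0,0,0],
    [0.5,0,0,-5,0,0,0],
    [0.5,0,0,0,0,0,0]
  ]
}}

```text
time: 28.8
tool_pos: [0.5785, 0.3361, 0.2347]
eef_rot: [0.001, 0.676, 0.737, 0.004]
contact_force: [-0.1, 0.4, -0.4]
gripper_width: 0.501
```

```bash
python3 - <<'E'
from h import *
T=Tt(st()); s=snap("wrist","w13"); s=snap("top"); crop(s,260,110,340,190,8,"t13c")
G=plan([.65,.2,.23],80,T0=T); G=plan([.7047,-.0449,.16],62,T0=G)
E
```

```text
t 28.80 p [0.5785 0.3361 0.2347] x [-0.087  0.996  0.004] z [ 0.007  0.005 -1.   ] F [-0.1  0.4 -0.4] g 0.501 q [-0.616  0.507  0.016  1.469 -0.008  1.157  1.058]
N 3 row [-4.55, 2.39, 0.16] [0.13, -0.1, 4.99]
N 5 row [-4.37, 2.5, 1.4] [0.0, 0.0, 3.6]
```

View pics/w13.png

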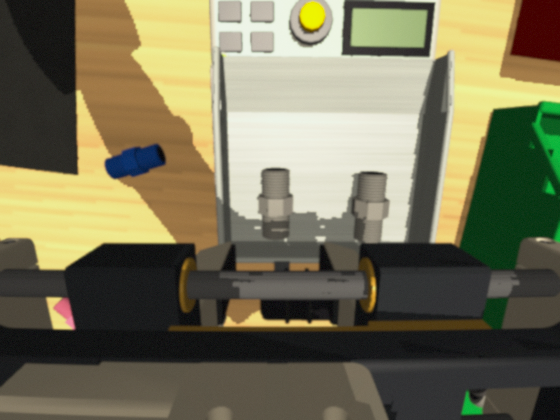

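View pics/t13c.png

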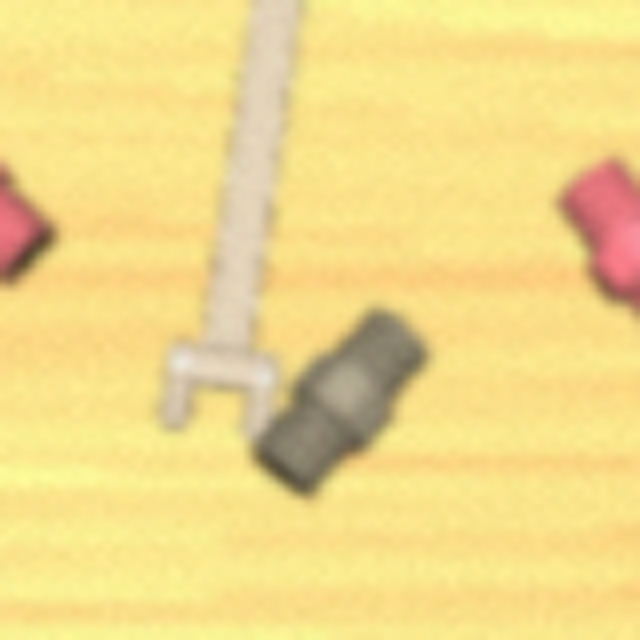

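```bash
python3 - <<'E'
from h import *
np.set_printoptions(suppress=True,precision=4)
s=snap("top")
f=lambda p,z:pix2w(s,(np.array(p)+.5)/8-.5+[260,110],z)
P=f([(350,395),(403,333),(288,473)],.020);print(P); d=P[1]-P[2]; d/=np.linalg.norm(d);print(np.degrees(np.arctan2(d[1],d[0])))
print("wrench",f([(275,365),(250,345),(290,100),(265,277)],.006))
g=P[0]+d*.02; print("grasp",g)
T=Tt(st()); G=plan([.65,.2,.23],80,T0=T); G=plan([g[0],g[1],.14],62,T0=G)
E
```

```text
[[ 0.7055 -0.0486  0.02  ]
 [ 0.727  -0.0664  0.02  ]
 [ 0.6786 -0.028   0.02  ]]
-38.48725228087025
wrench [[ 0.7198 -0.0239  0.006 ]
 [ 0.7268 -0.0154  0.006 ]
 [ 0.8139 -0.0289  0.006 ]
 [ 0.7508 -0.0205  0.006 ]]
grasp [ 0.7212 -0.0611  0.02  ]
t 28.95 p [0.576  0.3345 0.229 ] x [-0.087  0.996 -0.001] z [-0.001 -0.001 -1.   ] F [ 0.6  0.2 -1.1] g 0.502 q [-0.616  0.512  0.015  1.476 -0.008  1.155  1.058]
N 3 row [-4.49, 2.47, -0.03] [-0.02, 0.01, 5.0]
N 6 row [-3.81, 2.45, 1.5] [0.0, 0.0, 3.0]
```

```bash
python3 - <<'E'
from h import *
T=Tt(st()); G=plan([.66,.2,.23],75,T0=T,N=3); G=plan([.7212,-.0611,.13],51.5,T0=G)
E
```

```text
t 28.95 p [0.576  0.3345 0.229 ] x [-0.087  0.996 -0.001] z [-0.001 -0.001 -1.   ] F [ 0.6  0.2 -1.1] g 0.502 q [-0.616  0.512  0.015  1.476 -0.008  1.155  1.058]
N 3 row [-4.42, 2.94, -0.03] [-0.02, 0.01, 6.66]
N 6 row [-3.55, 2.77, 1.67] [0.0, 0.0, 3.92]
```

Emit:
{"op": "play_rows", "data": {
  "moves": [
    [0.56,-4.4,2.9,0,0,0,6.7],
    [0.56,-4.4,2.9,0,0,0,6.7],
    [0.56,-4.4,3,0,0,0,6.6],
    [0.56,-3.5,2.8,1.6,0,0,3.9],
    [0.56,-3.5,2.8,1.6,0,0,3.9]
  ]
}}

```text
time: 29.58
tool_pos: [0.693, 0.1159, 0.1955]
eef_rot: [-0.0, 0.834, 0.552, -0.001]
contact_force: [-0.9, 0.8, 0.1]
gripper_width: 0.44
```

Emit:
{"op": "play_rows", "data": {
  "moves": [
    [0.56,-3.5,2.8,1.6,0,0,3.9],
    [0.56,-3.6,2.8,1.7,0,0,3.9],
    [0.56,-3.6,2.7,1.7,0,0,3.9],
    [0.56,-3.6,2.7,1.7,0,0,4],
    [0.56,0,0,0,0,0,0]
  ]
}}

```text
time: 30.2
tool_pos: [0.7185, -0.0666, 0.1271]
eef_rot: [0.0, 0.902, 0.431, -0.003]
contact_force: [-0.2, 0.3, 0.2]
gripper_width: 0.441
```

Emit:
{"op": "play_rows", "data": {
  "moves": [
    [0.56,0,0,0,0,0,0]
  ]
}}

```text
time: 30.32
tool_pos: [0.7203, -0.0594, 0.1293]
eef_rot: [-0.001, 0.901, 0.434, -0.001]
contact_force: [0.2, 0.6, -0.2]
gripper_width: 0.439
```

```bash
python3 - <<'E'
from h import *
T=Tt(st()); s=snap("wrist","w14"); plan([.7212,-.0611,.025],51.5,T0=T,N=3)
E
```

```text
t 30.32 p [ 0.7203 -0.0594  0.1293] x [ 0.622  0.783 -0.001] z [-0.002  0.001 -1.   ] F [ 0.2  0.6 -0.2] g 0.439 q [-0.123  0.692  0.225  1.433 -0.167  1.038  1.037]
N 3 row [-0.02, 0.06, 3.48] [-0.04, 0.02, 0.0]
```

View pics/w14.png

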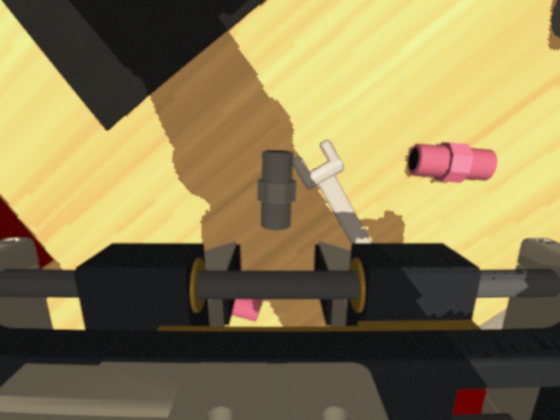

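Emit:
{"op": "play_rows", "data": {
  "moves": [
    [0.56,0,0.1,4,0,0,0],
    [0.56,0,0.1,4,0,0,0],
    [0.56,0,0,1.6,0,0,0],
    [0.56,0,0,0.9,0,0,0],
    [0.56,0,0,0,0,0,0]
  ]
}}

```text
time: 31.0
tool_pos: [0.723, -0.0609, 0.0263]
eef_rot: [0.0, 0.901, 0.435, 0.0]
contact_force: [0.6, -0.2, 0.3]
gripper_width: 0.441
```

Emit:
{"op": "play_rows", "data": {
  "moves": [
    [1,0,0,0,0,0,0],
    [1,0,0,0,0,0,0],
    [1,0,0,0,0,0,0],
    [1,0,0,0,0,0,0]
  ],
  "force": 35
}}

```text
time: 31.5
tool_pos: [0.7234, -0.0615, 0.0267]
eef_rot: [0.001, 0.901, 0.434, 0.001]
contact_force: [1.3, -1.4, 4.6]
gripper_width: 0.282
```

Emit:
{"op": "play_rows", "data": {
  "moves": [
    [1,0,0,0,0,0,0],
    [1,0,0,-2,0,0,0],
    [1,0,0,-4,0,0,0],
    [1,0,0,-5,0,0,0],
    [1,0,0,-2,0,0,0]
  ]
}}

```text
time: 32.12
tool_pos: [0.7238, -0.0615, 0.16]
eef_rot: [0.001, 0.901, 0.434, 0.002]
contact_force: [-0.1, -0.6, -0.3]
gripper_width: 0.276
```

```bash
python3 - <<'E'
from h import *
T=Tt(st()); s=snap("wrist","w15"); s=snap("scene","s15")
E
```

```text
t 32.12 p [ 0.7238 -0.0615  0.16  ] x [0.623 0.782 0.003] z [ 0.005 -0.    -1.   ] F [-0.1 -0.6 -0.3] g 0.276 q [-0.124  0.667  0.234  1.399 -0.163  1.09   1.034]
```

View pics/w15.png

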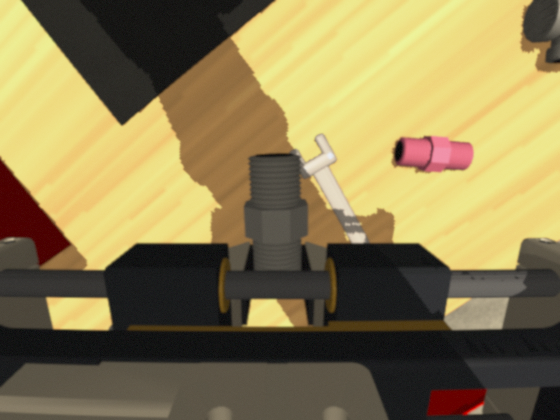

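View pics/s15.png

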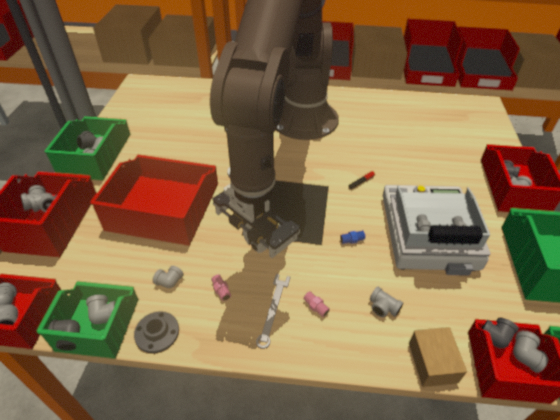

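```bash
python3 - <<'E'
from h import *
c=np.array([.5449,.3755]); a=np.radians(184.9); px=np.array([np.cos(a),np.sin(a)]); py=np.array([-px[1],px[0]])
for n,p in (("A",(.5722,.4238)),("B",(.5766,.3349))): d=np.array(p)-c; print(n,d@px*1e3,d@py*1e3)
g=c+px*.034+py*.012; print("g",g)
T=Tt(st()); G=plan([.67,.06,.23],30,T0=T); G=plan([g[0],g[1],.23],4.9,T0=G)
E
```

```text
A -31.32586397354658 -45.79159580437066
B -28.11621880987456 43.15933548880536
g [0.51204926 0.36063968]
t 32.23 p [ 0.7237 -0.0614  0.1588] x [0.623 0.782 0.003] z [ 0.004  0.    -1.   ] F [ 0.7  1.1 -0.4] g 0.280 q [-0.124  0.668  0.233  1.401 -0.163  1.088  1.035]
N 3 row [1.56, -4.16, -2.38] [0.05, -0.06, 7.16]
N 7 row [-0.72, -4.84, 0.0] [0.0, 0.0, 3.59]
```

Emit:
{"op": "play_rows", "data": {
  "moves": [
    [1,1.5,-4.2,-2.4,0,0,7.1],
    [1,1.5,-4.2,-2.4,0,0,7.1],
    [1,1.6,-4.1,-2.4,0,0,7.2],
    [1,-0.7,-4.8,0,0,0,3.6],
    [1,-0.7,-4.8,0,0,0,3.6]
  ]
}}

```text
time: 32.85
tool_pos: [0.6085, 0.1383, 0.2259]
eef_rot: [0.0, 0.98, 0.197, -0.001]
contact_force: [0.1, 0.4, -0.5]
gripper_width: 0.28
```

Emit:
{"op": "play_rows", "data": {
  "moves": [
    [1,-0.7,-4.8,0,0,0,3.6],
    [1,-0.7,-4.8,0,0,0,3.6],
    [1,-0.7,-4.8,0,0,0,3.6],
    [1,-0.8,-4.9,0,0,0,3.6],
    [1,-0.8,-5,0,0,0,3.6]
  ]
}}

```text
time: 33.48
tool_pos: [0.508, 0.3613, 0.2258]
eef_rot: [0.001, 0.999, 0.042, -0.001]
contact_force: [0.4, -0.8, 0.2]
gripper_width: 0.276
```

Emit:
{"op": "play_rows", "data": {
  "moves": [
    [1,0,0,0,0,0,0],
    [1,0,0,0,0,0,0]
  ]
}}

```text
time: 33.72
tool_pos: [0.5092, 0.3598, 0.2261]
eef_rot: [0.001, 0.999, 0.043, -0.001]
contact_force: [0.2, -0.8, -1.0]
gripper_width: 0.28
```

```bash
python3 - <<'E'
from h import *
T=Tt(st()); s=snap("wrist","w16"); plan([.512,.3606,.11],4.9,T0=T,N=3)
E
```

```text
t 33.73 p [0.5092 0.3598 0.2261] x [ 0.996  0.086 -0.002] z [-0.002 -0.003 -1.   ] F [ 0.2 -0.8 -1. ] g 0.280 q [-0.967  0.458  0.391  1.617 -0.189  1.107 -0.441]
N 3 row [0.1, -0.03, 3.87] [0.04, 0.04, 0.01]
```

View pics/w16.png

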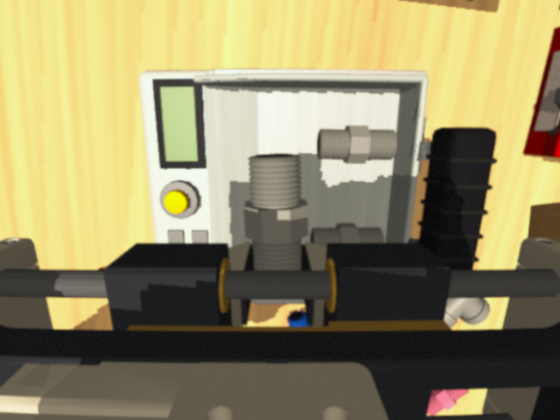

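Emit:
{"op": "play_rows", "data": {
  "moves": [
    [1,0.2,0,4.5,0,0,0],
    [1,0.1,0,4,0,0,0],
    [1,0,0,1.8,0,0,0],
    [1,0,0,0.9,0,0,0],
    [1,0,0,0,0,0,0]
  ]
}}

```text
time: 34.4
tool_pos: [0.5133, 0.3606, 0.1162]
eef_rot: [-0.0, 0.999, 0.042, 0.0]
contact_force: [-0.5, -0.6, -0.5]
gripper_width: 0.28
```

Emit:
{"op": "play_rows", "data": {
  "moves": [
    [1,0,0,0.2,0,0,0],
    [1,0,0,0.1,0,0,0],
    [1,0,0,0,0,0,0]
  ]
}}

```text
time: 34.78
tool_pos: [0.5129, 0.361, 0.1132]
eef_rot: [-0.0, 0.999, 0.043, 0.0]
contact_force: [-0.0, 0.1, -1.3]
gripper_width: 0.279
```

Emit:
{"op": "play_rows", "data": {
  "moves": [
    [1,0,0,0.2,0,0,0],
    [1,0,0,0.1,0,0,0],
    [1,0,0,0,0,0,0]
  ]
}}

```text
time: 35.15
tool_pos: [0.5128, 0.3607, 0.1096]
eef_rot: [0.0, 0.999, 0.043, -0.0]
contact_force: [0.7, -0.3, -1.0]
gripper_width: 0.276
```

Emit:
{"op": "play_rows", "data": {
  "moves": [
    [1,0,0,0.1,0,0,0],
    [1,0,0,0.1,0,0,0],
    [1,0,0,0,0,0,0]
  ]
}}

```text
time: 35.52
tool_pos: [0.5128, 0.3608, 0.1079]
eef_rot: [-0.0, 0.999, 0.043, 0.0]
contact_force: [0.2, 0.2, 1.3]
gripper_width: 0.278
```

Emit:
{"op": "play_rows", "data": {
  "moves": [
    [0.62,0,0,0,0,0,0],
    [0.62,0,0,0,0,0,0],
    [0.62,0,0,-3,0,0,0],
    [0.62,0,0,-5,0,0,0],
    [0.62,0,0,-4,0,0,0]
  ]
}}

```text
time: 36.15
tool_pos: [0.5131, 0.3609, 0.2296]
eef_rot: [-0.0, 0.999, 0.043, 0.0]
contact_force: [-0.3, 0.4, 0.3]
gripper_width: 0.377
```

```bash
python3 - <<'E'
from h import *
T=Tt(st()); s=snap("wrist","w17"); s=snap("scene","s17");s=snap("top","t17")
E
```

```text
t 36.15 p [0.5131 0.3609 0.2296] x [0.996 0.085 0.001] z [ 0.001  0.001 -1.   ] F [-0.3  0.4  0.3] g 0.377 q [-0.965  0.46   0.394  1.606 -0.191  1.113 -0.438]
```

View pics/w17.png

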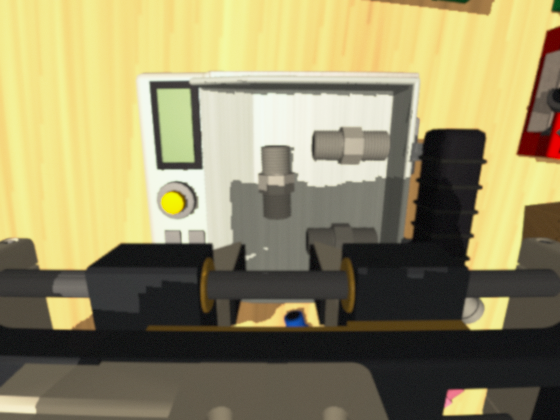

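View pics/s17.png

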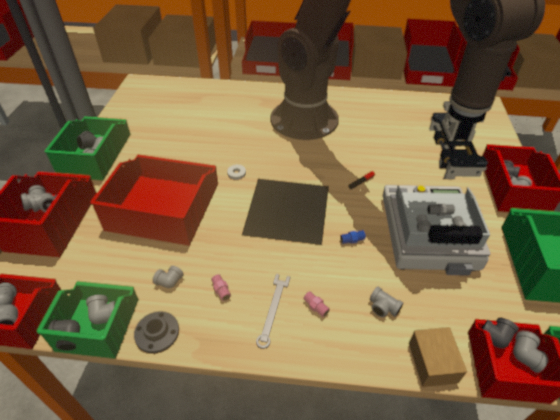

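View pics/t17.png

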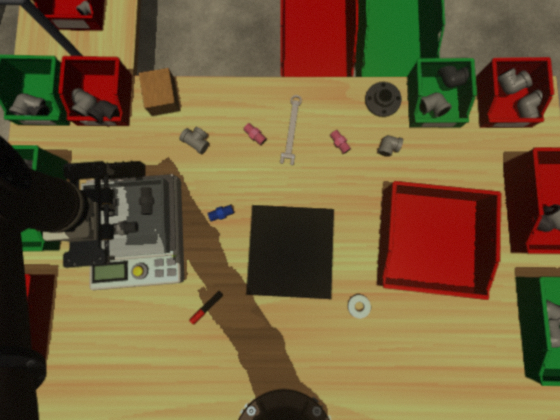

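```bash
python3 - <<'E'
from h import *
T=Tt(st()); G=plan([.6393,.3855,.22],4.8,T0=T)
s=snap("wrist"); print(pix2w(s,[(428,200),(480,200),(455,131)],.164))
E
```

```text
t 36.30 p [0.5139 0.3615 0.2301] x [0.996 0.085 0.004] z [ 0.003  0.003 -1.   ] F [ 0.4  0.7 -0.7] g 0.378 q [-0.965  0.459  0.394  1.606 -0.192  1.11  -0.437]
N 3 row [4.23, -0.44, 0.35] [-0.05, -0.07, 0.03]
[[0.61833428 0.39357748 0.164     ]
 [0.65613928 0.39690917 0.164     ]
 [0.62705634 0.44197113 0.164     ]]
```

Emit:
{"op": "play_rows", "data": {
  "moves": [
    [0,4.2,-0.4,0.3,0,0,0],
    [0,4.2,-0.4,0.3,0,0,0],
    [0,4.2,-0.4,0.3,0,0,0],
    [0,0,0,0,0,0,0],
    [0,0,0,0,0,0,0]
  ]
}}

```text
time: 36.98
tool_pos: [0.6364, 0.3832, 0.217]
eef_rot: [0.001, 0.999, 0.043, -0.001]
contact_force: [-0.1, 0.5, 0.1]
gripper_width: 0.88
```

```bash
python3 - <<'E'
from h import *
T=Tt(st()); G=plan([.6393,.3855,.145],4.8,T0=T,N=2); snap("wrist","w18")
E
```

```text
t 36.98 p [0.6364 0.3832 0.217 ] x [ 0.996  0.085 -0.003] z [-0.003 -0.001 -1.   ] F [-0.1  0.5  0.1] g 0.880 q [-0.825  0.67   0.39   1.281 -0.253  1.241 -0.344]
N 2 row [0.16, -0.1, 3.6] [0.03, 0.07, 0.04]
```

View pics/w18.png

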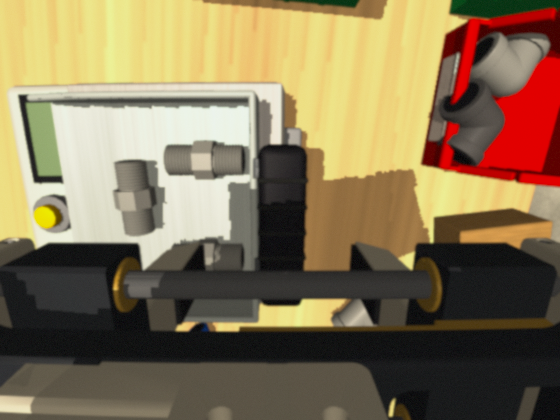

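Emit:
{"op": "play_rows", "data": {
  "moves": [
    [0,0.2,-0.1,4,0,0,0],
    [0,0.1,0,2.4,0,0,0],
    [0,0,0,0.7,0,0,0],
    [0,0,0,0,0,0,0],
    [0,0,0,0,0,0,0]
  ]
}}

```text
time: 37.65
tool_pos: [0.6407, 0.3852, 0.1494]
eef_rot: [-0.001, 0.999, 0.043, 0.001]
contact_force: [-0.0, -1.0, -0.0]
gripper_width: 0.997
```

Emit:
{"op": "play_rows", "data": {
  "moves": [
    [1,0,0,0,0,0,0],
    [1,0,0,0,0,0,0],
    [1,0,0,0,0,0,0],
    [1,0,0,0,0,0,0],
    [1,0,0,0,0,0,0]
  ],
  "force": 60
}}

```text
time: 38.28
tool_pos: [0.6402, 0.3847, 0.1477]
eef_rot: [0.0, 0.999, 0.043, -0.0]
contact_force: [0.8, 0.1, -0.7]
gripper_width: 0.505
```

Emit:
{"op": "play_rows", "data": {
  "moves": [
    [1,0,0,0,0,0,0],
    [1,0,0,0,0,0,0],
    [1,0,0,-0.2,0,0,0],
    [1,0,0,-0.3,0,0,0],
    [1,0,0,-0.5,0,0,0]
  ]
}}

```text
time: 38.9
tool_pos: [0.6401, 0.3846, 0.1575]
eef_rot: [0.0, 0.999, 0.043, -0.0]
contact_force: [0.4, 0.5, -5.7]
gripper_width: 0.344
```

Emit:
{"op": "play_rows", "data": {
  "moves": [
    [1,0,0,-1,0,0,0],
    [1,0,0,-2,0,0,0],
    [1,0,0,-3,0,0,0],
    [1,0,0,-2,0,0,0],
    [1,0,0,0,0,0,0]
  ]
}}

```text
time: 39.52
tool_pos: [0.6415, 0.3852, 0.2412]
eef_rot: [-0.001, 0.999, 0.043, 0.002]
contact_force: [0.3, 0.2, -4.7]
gripper_width: 0.347
```

```bash
python3 - <<'E'
from h import *
T=Tt(st()); s=snap("wrist","w19"); s=snap("scene"); crop(s,360,100,520,270,4,"s19")
E
```

```text
t 39.52 p [0.6415 0.3852 0.2412] x [0.996 0.085 0.005] z [ 0.004  0.003 -1.   ] F [ 0.3  0.2 -4.7] g 0.347 q [-0.823  0.66   0.397  1.239 -0.25   1.284 -0.348]
```

View pics/w19.png

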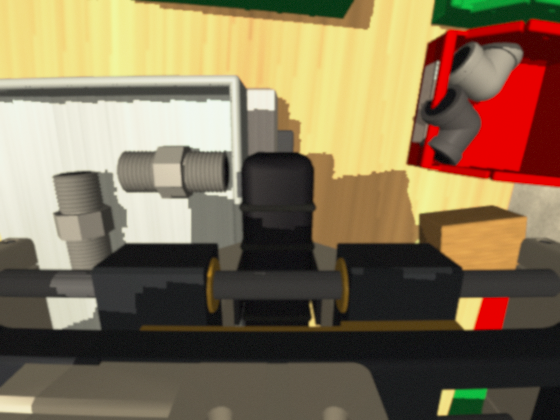

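View pics/s19.png

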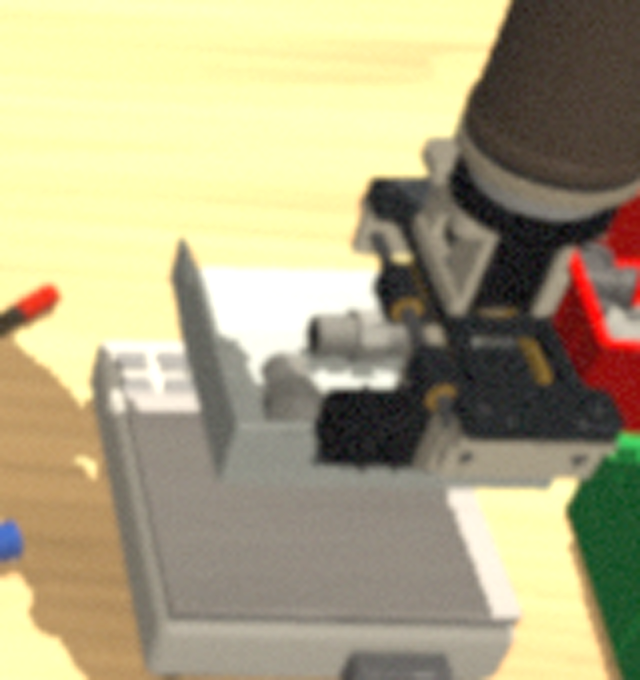

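```bash
python3 - <<'E'
import numpy as np
from scipy.optimize import least_squares
D=[(.435,1.574,1.134,.2591,.5682,.2400),(.519,1.492,1.131,.5757,.3339,.2177),(.599,1.35,1.193,.5721,.4271,.2184),(.625,1.404,1.117,.5711,.4229,.1791),(.507,1.469,1.157,.5785,.3361,.2347)]
D=np.array(D); r=np.hypot(D[:,3],D[:,4]); z=D[:,5]; q2,q4,q6=D[:,:3].T
A=q2; B=q2+q4
def f(p): L1,L2,C=p; return np.r_[L1*np.sin(A)+L2*np.sin(B)-r, C+L1*np.cos(A)+L2*np.cos(B)-z]
s=least_squares(f,[.4,.4,.1]); print(s.x,s.fun.round(4))
print((q2+q4+q6))
L1,L2,C=s.x
# L3 unknown, h-L3=C
for L3 in (.2,.25,.3):
  h=C+L3
  for th in (0,20,30,40,50,60,70):
    t=np.radians(th); a,b=.195,.053
    u=.02-(-a*np.cos(t)+b*np.sin(t)); zz=.10+a*np.sin(t)+b*np.cos(t)
    R=np.hypot(.4883+u*.995,-.3733-u*.096)
    rw=R-L3*np.sin(t); zw=zz+L3*np.cos(t)-h
    d=np.hypot(rw,zw); c4=(d*d-L1**2-L2**2)/(2*L1*L2)
    if abs(c4)>1: print(L3,th,"unreach"); continue
    q4=np.arccos(c4); q2=np.arctan2(rw,zw)-np.arctan2(L2*np.sin(q4),L1+L2*np.cos(q4)); q6=np.pi-t-q2-q4
    print(L3,th,"R %.3f z %.3f"%(R,zz),"q2 %.2f q4 %.2f q6 %.2f"%(q2,q4,q6))
E
```

```text
[ 0.54899598  0.4352341  -0.0736587 ] [ 0.001   0.0005  0.0001  0.0009 -0.0025 -0.0005 -0.0001  0.0006 -0.0001
  0.    ]
[3.143 3.142 3.142 3.146 3.133]
0.2 0 R 0.805 z 0.153 q2 0.81 q4 1.12 q6 1.21
0.2 20 R 0.778 z 0.216 q2 0.60 q4 1.38 q6 0.81
0.2 30 R 0.757 z 0.243 q2 0.51 q4 1.52 q6 0.60
0.2 40 R 0.733 z 0.266 q2 0.42 q4 1.65 q6 0.37
0.2 50 R 0.706 z 0.283 q2 0.34 q4 1.79 q6 0.14
0.2 60 R 0.676 z 0.295 q2 0.28 q4 1.92 q6 -0.11
0.2 70 R 0.646 z 0.301 q2 0.24 q4 2.05 q6 -0.38
0.25 0 R 0.805 z 0.153 q2 0.81 q4 1.12 q6 1.21
0.25 20 R 0.778 z 0.216 q2 0.58 q4 1.44 q6 0.78
0.25 30 R 0.757 z 0.243 q2 0.47 q4 1.59 q6 0.55
0.25 40 R 0.733 z 0.266 q2 0.38 q4 1.75 q6 0.32
0.25 50 R 0.706 z 0.283 q2 0.30 q4 1.90 q6 0.07
0.25 60 R 0.676 z 0.295 q2 0.25 q4 2.05 q6 -0.20
0.25 70 R 0.646 z 0.301 q2 0.22 q4 2.19 q6 -0.49
0.3 0 R 0.805 z 0.153 q2 0.81 q4 1.12 q6 1.21
0.3 20 R 0.778 z 0.216 q2 0.55 q4 1.49 q6 0.75
0.3 30 R 0.757 z 0.243 q2 0.44 q4 1.67 q6 0.52
0.3 40 R 0.733 z 0.266 q2 0.34 q4 1.84 q6 0.27
0.3 50 R 0.706 z 0.283 q2 0.26 q4 2.01 q6 -0.00
0.3 60 R 0.676 z 0.295 q2 0.22 q4 2.17 q6 -0.29
0.3 70 R 0.646 z 0.301 q2 0.22 q4 2.32 q6 -0.62
```

```bash
cat > fk.py <<'E'
import numpy as np
from scipy.spatial.transform import Rotation as R
from scipy.optimize import least_squares
lo=np.array([-2.62,-.44,-1.27,.08,-1.32,.12,-2.74]); hi=np.array([2.62,2.09,1.32,2.57,4.46,2,2.74])
P0=dict(y0=np.radians(-5.2),L1=.549,L2=.435,L3=.25,C=-.0737)
def fk(q,P=P0):
    M=R.from_euler('z',P['y0']); p=np.array([0,0,P['C']+P['L3']])
    for i,(ax,s,l) in enumerate([('z',-1,0),('y',1,0),('z',-1,P['L1']),('y',1,0),('z',-1,P['L2']),('y',1,0),('z',-1,P['L3'])]):
        M=M*R.from_euler(ax,s*q[i]); 
        if l: p=p+M.apply([0,0,l])
    return p,M
def ik(pos,Rm,q0,P=P0):
    f=lambda q: np.r_[(fk(q,P)[0]-pos)*10,(R.from_matrix(Rm).inv()*fk(q,P)[1]).as_rotvec()*3,(q-q0)*.02]
    s=least_squares(f,np.clip(q0,lo+.01,hi-.01),bounds=(lo,hi)); e=s.fun; return s.x,np.linalg.norm(e[:3])/10,np.degrees(np.linalg.norm(e[3:6])/3)
E
python3 - <<'E'
from fk import *
np.set_printoptions(suppress=True,precision=3)
S=[([-.384,.359,.466,1.848,-.192,.979,.107],[.5444,-.0348,.2017],[.998,-.057,0]),
([-.358,.442,.437,1.921,-.247,.833,.152],[.544,-.0335,.1346],[.998,-.058,-.001]),
([-.815,.647,.381,1.212,-.234,1.315,-.368],[.6415,.3868,.2601],[.997,.08,.008]),
([-.124,.667,.234,1.399,-.163,1.09,1.034],[.7238,-.0615,.16],[.623,.782,0]),
([-.278,.559,.519,1.674,-.32,.993,.079],[.6281,-.0932,.1593],[.963,-.27,0]),
([-.728,.599,.02,1.35,-.011,1.193,.944],[.5721,.4271,.2184],[-.081,.997,0]),
([-1.246,.435,.025,1.574,-.012,1.134,-.075],[.2592,.5685,.2404],[.415,.91,0])]
for q,p,x in S:
    a,M=fk(q); m=M.as_matrix(); print(a-p, m[:,0],x,m[:,2])
E
```

```text
[-0.01  -0.    -0.004] [-0.989  0.147  0.   ] [0.998, -0.057, 0] [-0.     0.001 -1.   ]
[-0.011  0.    -0.005] [-0.989  0.148  0.002] [0.998, -0.058, -0.001] [-0.002  0.    -1.   ]
[ 0.004 -0.019 -0.002] [-1.     0.011 -0.009] [0.997, 0.08, 0.008] [ 0.009  0.004 -1.   ]
[-0.007 -0.014 -0.002] [-0.692 -0.722 -0.003] [0.623, 0.782, 0] [ 0.004 -0.    -1.   ]
[-0.012 -0.009 -0.005] [-0.935  0.356 -0.001] [0.963, -0.27, 0] [ 0.001  0.    -1.   ]
[ 0.007 -0.01   0.001] [-0.01  -1.     0.001] [-0.081, 0.997, 0] [ 0.    -0.001 -1.   ]
[ 0.003 -0.001 -0.001] [-0.495 -0.869  0.001] [0.415, 0.91, 0] [-0.001 -0.001 -1.   ]
```

```bash
cat > fk.py <<'E'
import numpy as np
from scipy.spatial.transform import Rotation as R
from scipy.optimize import least_squares
lo=np.array([-2.62,-.44,-1.27,.08,-1.32,.12,-2.74]); hi=np.array([2.62,2.09,1.32,2.57,4.46,2,2.74])
# params: C,L1,L2,L3, a1..a6 y-offsets etc
def fk(q,V):
    C,L1,L2,L3,y2,y4,y6,e4,e5=V
    M=R.identity(); p=np.array([0,0,C+L3])
    for i,(ax,s,l) in enumerate([('z',-1,[0,y2,0]),('y',1,[0,0,0]),('z',-1,[e4,y4,L1]),('y',1,[0,0,0]),('z',-1,[e5,y6,L2]),('y',1,[0,0,0]),('z',-1,[0,0,L3])]):
        M=M*R.from_euler(ax,s*q[i]); p=p+M.apply(l)
    return p,M*R.from_euler('z',np.pi)
def ik(pos,Rm,q0,V):
    f=lambda q: np.r_[(fk(q,V)[0]-pos)*10,(R.from_matrix(Rm).inv()*fk(q,V)[1]).as_rotvec()*3,(q-q0)*.02]
    s=least_squares(f,np.clip(q0,lo+.01,hi-.01),bounds=(lo,hi)); e=s.fun; return s.x,np.linalg.norm(e[:3])/10,np.degrees(np.linalg.norm(e[3:6])/3)
E
python3 - <<'E'
from fk import *
np.set_printoptions(suppress=True,precision=4)
S=[([-.384,.359,.466,1.848,-.192,.979,.107],[.5444,-.0348,.2017],[.998,-.057,0]),
([-.358,.442,.437,1.921,-.247,.833,.152],[.544,-.0335,.1346],[.998,-.058,-.001]),
([-.815,.651,.379,1.218,-.234,1.313,-.368],[.6394,.3861,.2548],[.997,.08,.001]),
([-.124,.668,.233,1.401,-.163,1.088,1.035],[.7237,-.0614,.1588],[.623,.782,0]),
([-.278,.559,.519,1.674,-.32,.993,.079],[.6281,-.0932,.1593],[.963,-.27,0]),
([-.728,.599,.02,1.35,-.011,1.193,.944],[.5721,.4271,.2184],[-.081,.997,0]),
([-.616,.519,.015,1.492,-.007,1.131,1.057],[.5757,.3339,.2177],[-.085,.996,-.001]),
([-1.013,.429,.276,1.924,-.157,.809,-.311],[.4111,.3535,.1293],[.942,.335,0]),
([-.965,.46,.394,1.606,-.191,1.113,-.438],[.5131,.3609,.2296],[.996,.085,0]),
([-1.246,.435,.025,1.574,-.012,1.134,-.075],[.2592,.5685,.2404],[.415,.91,0])]
def f(v):
    V=[v[0],v[1],v[2],.25,*v[3:]]
    return np.concatenate([fk(q,V)[0]-p for q,p,x in S]+[v[3:]*.02])
s=least_squares(f,[-.07,.55,.43,0,0,0,0,0]); print(s.x, np.abs(s.fun[:-5]).max())
V=[*s.x[:3],.25,*s.x[3:]]
for q,p,x in S: print(fk(q,V)[1].as_matrix()[:,0],x)
np.save("V.npy",V)
E
```

```text
[-0.0859  0.5583  0.4276 -0.0364 -0.0169 -0.0002 -0.0007 -0.0008] 0.0004952307815703216
[ 0.9984 -0.0571 -0.0003] [0.998, -0.057, 0]
[ 0.9983 -0.0579 -0.0021] [0.998, -0.058, -0.001]
[0.9968 0.0798 0.0014] [0.997, 0.08, 0.001]
[0.6223 0.7828 0.0025] [0.623, 0.782, 0]
[ 0.963  -0.2694  0.001 ] [0.963, -0.27, 0]
[-0.0805  0.9968 -0.001 ] [-0.081, 0.997, 0]
[-0.0861  0.9963 -0.0011] [-0.085, 0.996, -0.001]
[0.9424 0.3345 0.0003] [0.942, 0.335, 0]
[0.9964 0.0852 0.0008] [0.996, 0.085, 0]
[ 0.4147  0.91   -0.0013] [0.415, 0.91, 0]
```

```bash
cat > opt.py <<'E'
from fk import *
V0=np.load("V.npy"); 
bc=np.array([.4883,-.3733])
def pose(yaw,th,lipu,lipz):
    y=np.radians(yaw);t=np.radians(th); d=np.array([np.cos(y),np.sin(y)])
    a,b=.195,.055
    u=lipu+a*np.cos(t)-b*np.sin(t); z=lipz+a*np.sin(t)+b*np.cos(t)
    Rm=np.column_stack([[np.cos(y),np.sin(y),0],[np.sin(y),-np.cos(y),0],[0,0,-1.]])@R.from_euler('y',th,degrees=True).as_matrix()
    # grip pt is 5mm behind tcp, approx
    return np.r_[bc+d*u,z]+Rm@[0,0,.0],Rm
if __name__=="__main__":
  np.set_printoptions(suppress=True,precision=2)
  for L3 in (.2,.27):
   V=V0.copy(); V[3]=L3
   for yaw in (-5.5,84.5,-95.5):
    q=np.array([.4,.6,.2,1.4,0,1.1,0]) 
    # initial
    for th in (0,10,20,30,40,50,60,65,70,80):
        p,Rm=pose(yaw,th,.02,.13 if th<20 else .11)
        q,e1,e2=ik(p,Rm,q,V)
        if th%20==0 or th==65 or th==70: print(L3,yaw,th,p,"q",q,"err %.3f %.1f"%(e1,e2))
E
python3 opt.py
```

```text
0.2 -5.5 0 [ 0.7  -0.39  0.18] q [ 0.42  0.78  0.04  1.09 -0.03  1.27  0.37] err 0.000 0.0
0.2 -5.5 20 [ 0.67 -0.39  0.23] q [ 0.52  0.61 -0.05  1.34 -0.13  0.87  0.46] err 0.000 0.0
0.2 -5.5 40 [ 0.62 -0.39  0.28] q [ 0.75  0.45 -0.27  1.58 -0.34  0.5   0.69] err 0.000 0.0
0.2 -5.5 60 [ 0.56 -0.38  0.31] q [ 1.36  0.49 -0.98  1.79 -0.6   0.12  1.11] err 0.000 0.0
0.2 -5.5 65 [ 0.54 -0.38  0.31] q [ 1.44  0.5  -1.05  1.84 -1.32  0.12  1.86] err 0.003 1.0
0.2 -5.5 70 [ 0.52 -0.38  0.31] q [ 1.57  0.56 -1.19  1.85 -1.32  0.12  1.92] err 0.010 3.9
0.2 -5.5 80 [ 0.49 -0.37  0.31] q [ 1.69  0.6  -1.27  1.87 -1.32  0.21  2.  ] err 0.027 10.8
0.2 84.5 0 [ 0.51 -0.16  0.18] q [ 0.5   0.38 -0.39  1.84  0.17  0.96  1.51] err 0.000 0.0
0.2 84.5 20 [ 0.51 -0.19  0.23] q [ 0.75  0.41 -0.5   1.73 -0.17  1.12  1.83] err 0.000 0.0
0.2 84.5 40 [ 0.5  -0.24  0.28] q [ 0.94  0.49 -0.57  1.58 -0.42  1.39  2.  ] err 0.000 0.0
0.2 84.5 60 [ 0.49 -0.3   0.31] q [ 1.07  0.62 -0.61  1.44 -0.6   1.64  2.05] err 0.000 0.0
0.2 84.5 65 [ 0.49 -0.32  0.31] q [ 1.1   0.66 -0.62  1.41 -0.65  1.7   2.05] err 0.000 0
[... 2094 characters left out ...]
0.62  1.2  -0.7   1.91  2.06] err 0.000 0.0
0.27 -95.5 0 [ 0.47 -0.59  0.18] q [ 0.6   0.71  0.41  1.3  -0.29  1.19 -0.63] err 0.000 0.0
0.27 -95.5 20 [ 0.47 -0.56  0.23] q [ 0.33  0.57  0.58  1.53 -0.05  0.89 -0.84] err 0.000 0.0
0.27 -95.5 40 [ 0.48 -0.51  0.28] q [-0.1   0.53  0.91  1.73  0.27  0.68 -1.19] err 0.000 0.0
0.27 -95.5 60 [ 0.48 -0.44  0.31] q [-0.51  0.72  1.32  1.91  0.47  0.51 -1.5 ] err 0.000 0.0
0.27 -95.5 65 [ 0.48 -0.43  0.31] q [-0.56  0.74  1.32  1.95  0.65  0.52 -1.71] err 0.000 0.0
0.27 -95.5 70 [ 0.48 -0.41  0.31] q [-0.61  0.77  1.32  1.98  0.8   0.54 -1.89] err 0.000 0.0
0.27 -95.5 80 [ 0.49 -0.37  0.31] q [-0.68  0.87  1.32  2.04  1.01  0.6  -2.18] err 0.000 0.0
```

```bash
python3 - <<'E'
from h import *
import opt
T=Tt(st()); G=plan([.60,.22,.27],25,T0=T,N=6)
G=plan([.512,-.16,.22],84.5,T0=G,N=11)
for th,u,z in ((0,.02,.15),(30,.02,.13),(60,.02,.12),(80,.02,.12)):
    p,Rm=opt.pose(84.5,th,u,z); print(th,p.round(4)); G=plan(p,84.5,th,T0=G,N=max(1,6 if th else 2))
E
```

```text
t 39.62 p [0.6401 0.3847 0.2379] x [0.996 0.085 0.   ] z [ 0.  0. -1.] F [ 0.3  0.2 -5. ] g 0.348 q [-0.823  0.663  0.396  1.243 -0.25   1.283 -0.348]
N 6 row [-1.29, 2.53, -0.54] [-0.0, -0.0, -3.35]
N 11 row [-3.36, 1.56, 0.45] [0.0, 0.0, -5.41]
0 [ 0.5089 -0.1593  0.205 ]
N 2 row [0.02, -0.16, 0.75] [0.0, 0.0, -0.0]
30 [ 0.5038 -0.2127  0.2751]
N 6 row [-0.63, -0.0, -1.35] [0.0, 5.0, -0.0]
60 [ 0.495  -0.3038  0.3164]
N 6 row [-0.67, 0.0, -1.55] [-0.0, 5.0, 0.0]
80 [ 0.4883 -0.3736  0.3216]
N 6 row [-0.35, 0.0, -1.12] [-0.0, 3.33, -0.0]
```

Emit:
{"op": "play_rows", "data": {
  "moves": [
    [1,-0.5,0.8,-0.5,0,0,-1.2],
    [1,-1,2,-0.5,0,0,-2.5],
    [1,-1.3,2.5,-0.5,0,0,-3.3],
    [1,-1.3,2.5,-0.5,0,0,-3.3],
    [1,-1.3,2.5,-0.5,0,0,-3.3]
  ]
}}

```text
time: 40.25
tool_pos: [0.6045, 0.2725, 0.2625]
eef_rot: [0.0, 0.987, 0.162, -0.001]
contact_force: [-0.4, 0.4, -4.5]
gripper_width: 0.343
```

Emit:
{"op": "play_rows", "data": {
  "moves": [
    [1,-1.3,2.5,-0.5,0,0,-3.3],
    [1,-1.6,2.4,0,0,0,-3.3],
    [1,-2,2.2,0,0,0,-4],
    [1,-2.6,2,0,0,0,-5],
    [1,-3,1.8,0.3,0,0,-5.4]
  ]
}}

```text
time: 40.88
tool_pos: [0.5575, 0.1263, 0.2645]
eef_rot: [0.0, 0.941, 0.34, -0.0]
contact_force: [-0.4, -0.3, -5.1]
gripper_width: 0.346
```

```bash
python3 - <<'E'
from h import *
T=Tt(st()); G=plan([.512,-.16,.22],84.5,T0=T,N=10); snap("wrist","w20")
E
```

```text
t 40.88 p [0.5575 0.1263 0.2645] x [ 0.769  0.639 -0.   ] z [-0. -0. -1.] F [-0.4 -0.3 -5.1] g 0.346 q [-0.54   0.331  0.3    1.691 -0.106  1.136  0.483]
N 10 row [-2.77, 1.07, 0.45] [-0.0, 0.0, -4.48]
```

View pics/w20.png

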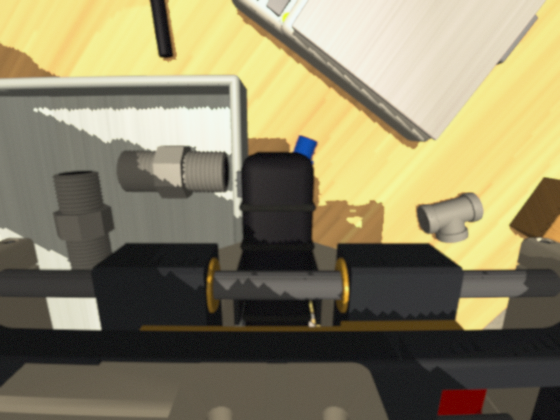

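Emit:
{"op": "play_rows", "data": {
  "moves": [
    [1,-2.8,1.1,0.4,0,0,-4.5],
    [1,-2.8,1.1,0.4,0,0,-4.5],
    [1,-2.8,1.1,0.4,0,0,-4.5],
    [1,-2.8,1.1,0.4,0,0,-4.5],
    [1,-2.8,1.1,0.4,0,0,-4.5]
  ]
}}

```text
time: 41.55
tool_pos: [0.5059, -0.0137, 0.2445]
eef_rot: [-0.0, 0.857, 0.516, -0.0]
contact_force: [0.3, 0.1, -5.1]
gripper_width: 0.34
```

Emit:
{"op": "play_rows", "data": {
  "moves": [
    [1,-2.8,1.1,0.4,0,0,-4.5],
    [1,-2.8,1.1,0.4,0,0,-4.5],
    [1,-2.6,1,0.4,0,0,-4.3],
    [1,-1.8,0.7,0.4,0,0,-3],
    [1,-0.8,0.3,0.2,0,0,-1.2]
  ]
}}

```text
time: 42.18
tool_pos: [0.506, -0.1296, 0.2263]
eef_rot: [-0.0, 0.769, 0.639, -0.001]
contact_force: [0.2, 0.4, -4.1]
gripper_width: 0.343
```

Emit:
{"op": "play_rows", "data": {
  "moves": [
    [1,0,0,0,0,0,0],
    [1,0,0,0,0,0,0]
  ]
}}

```text
time: 42.42
tool_pos: [0.5067, -0.1274, 0.2267]
eef_rot: [-0.0, 0.769, 0.639, -0.0]
contact_force: [-0.5, 0.9, -5.3]
gripper_width: 0.339
```

```bash
python3 - <<'E'
from h import *
T=Tt(st()); G=plan([.5089,-.1593,.21],84.5,T0=T,N=1); snap("wrist","w21"); snap("scene","s21"); snap("top","t21")
E
```

```text
t 42.42 p [ 0.5067 -0.1274  0.2267] x [0.182 0.983 0.   ] z [-0.001  0.001 -1.   ] F [-0.5  0.9 -5.3] g 0.339 q [-0.081  0.282  0.285  1.858 -0.093  1.015  1.63 ]
N 1 row [-3.09, 0.79, 1.66] [-0.04, -0.03, -5.01]
```

View pics/s21.png

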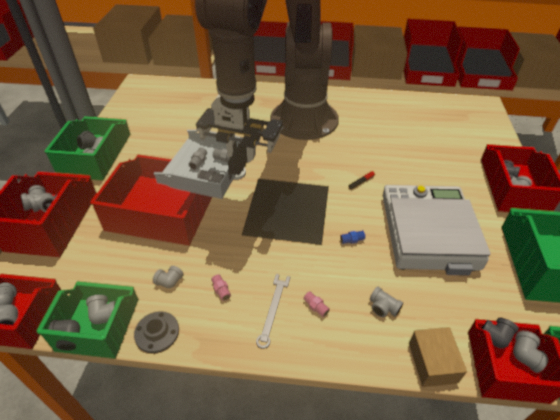

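View pics/t21.png

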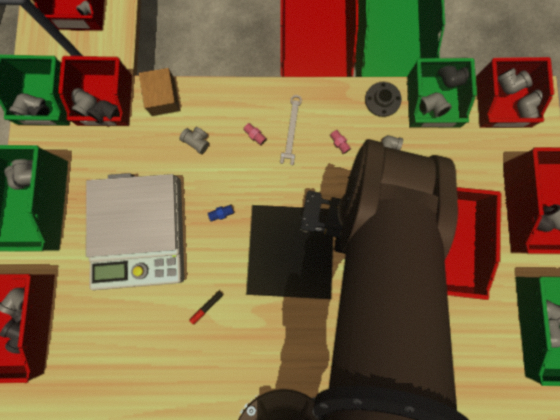

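```bash
python3 - <<'E'
from h import *
import opt; from fk import ik
np.set_printoptions(suppress=True,precision=2)
o=bot.get_obs()
for L3 in (.18,.25,.3):
    V=np.load("V.npy"); V[3]=L3; q=np.array(o["qpos"])
    for th in range(0,81,5):
        p,Rm=opt.pose(84.5,th,.02,.15-.03*min(th,60)/60)
        q,e1,e2=ik(p,Rm,q,V)
        if th%20==0: print(L3,th,p,q,"%.3f %.1f"%(e1,e2))
T=Tt(o); G=plan([.5089,-.1593,.21],84.5,T0=T,N=3)
E
```

```text
0.18 0 [ 0.51 -0.16  0.2 ] [-0.01  0.32  0.27  1.86 -0.1   0.97  1.79] 0.000 0.0
0.18 20 [ 0.51 -0.19  0.26] [ 0.2   0.32  0.22  1.74 -0.43  1.23  2.06] 0.000 0.0
0.18 40 [ 0.5  -0.24  0.3 ] [ 0.4   0.39  0.2   1.61 -0.67  1.54  2.23] 0.000 0.0
0.18 60 [ 0.49 -0.3   0.32] [ 0.57  0.51  0.17  1.49 -0.88  1.85  2.3 ] 0.000 0.0
0.18 80 [ 0.49 -0.37  0.32] [ 0.92  0.66 -0.22  1.36 -0.98  2.    2.15] 0.000 0.0
0.25 0 [ 0.51 -0.16  0.2 ] [-0.01  0.32  0.27  1.86 -0.1   0.97  1.79] 0.000 0.0
0.25 20 [ 0.51 -0.19  0.26] [ 0.24  0.34  0.23  1.72 -0.42  1.25  2.1 ] 0.000 0.0
0.25 40 [ 0.5  -0.24  0.3 ] [ 0.46  0.44  0.2   1.58 -0.66  1.57  2.29] 0.000 0.0
0.25 60 [ 0.49 -0.3   0.32] [ 0.66  0.6   0.16  1.43 -0.84  1.89  2.37] 0.000 0.0
0.25 80 [ 0.49 -0.37  0.32] [ 1.03  0.81 -0.33  1.25 -0.87  2.    2.16] 0.000 0.0
0.3 0 [ 0.51 -0.16  0.2 ] [-0.01  0.32  0.27  1.86 -0.1   0.97  1.79] 0.000 0.0
0.3 20 [ 0.51 -0.19  0.26] [ 0.27  0.36  0.23  1.71 -0.42  1.25  2.13] 0.000 0.0
0.3 40 [ 0.5  -0.24  0.3 ] [ 0.51  0.48  0.21  1.54 -0.65  1.59  2.33] 0.000 0.0
0.3 60 [ 0.49 -0.3   0.32] [ 0.71  0.67  0.16  1.36 -0.82  1.91  2.41] 0.000 0.0
0.3 80 [ 0.49 -0.37  0.32] [ 1.11  0.92 -0.45  1.14 -0.76  2.    2.13] 0.000 0.0
N 3 row [-1.04, 0.22, 0.56] [-0.0, -0.01, -1.66]
```

Emit:
{"op": "play_rows", "data": {
  "moves": [
    [1,-1,0.2,0.6,0,0,-1.7],
    [1,-1,0.2,0.6,0,0,-1.7],
    [1,-1,0.2,0.5,0,0,-1.6],
    [1,0,0,0,0,0,0],
    [1,0,0,0,0,0,0]
  ]
}}

```text
time: 43.2
tool_pos: [0.5086, -0.1579, 0.2099]
eef_rot: [-0.0, 0.74, 0.672, 0.0]
contact_force: [-0.6, 0.0, -5.1]
gripper_width: 0.347
```

Emit:
{"op": "play_rows", "data": {
  "moves": [
    [1,-0.5,0,-1.5,0,5,0],
    [1,-0.5,0,-1.5,0,5,0],
    [1,-0.5,0,-1.5,0,5,0],
    [1,-0.5,0,-1.5,0,5,0],
    [1,0,0,0,0,0,0]
  ]
}}

```text
time: 43.82
tool_pos: [0.5058, -0.1884, 0.2666]
eef_rot: [-0.116, 0.731, 0.661, 0.128]
contact_force: [0.0, -0.5, -3.6]
gripper_width: 0.342
```

```bash
python3 - <<'E'
from h import *
import opt
T=Tt(st()); p,Rm=opt.pose(84.5,45,.02,.13); G=plan(p,84.5,45,T0=T,N=5); p,Rm=opt.pose(84.5,65,.02,.12); G=plan(p,84.5,65,T0=G,N=4); snap("wrist","w22"); snap("scene","s22")
E
```

```text
t 43.83 p [ 0.5058 -0.1884  0.2666] x [0.094 0.936 0.34 ] z [ 0.035  0.338 -0.94 ] F [ 0.  -0.5 -3.6] g 0.342 q [ 0.286  0.362  0.248  1.689 -0.421  1.277  2.155]
N 5 row [-0.76, 0.01, -1.37] [0.03, 5.02, -0.04]
N 4 row [-0.75, 0.0, -1.53] [0.0, 5.0, 0.0]
```

View pics/s22.png

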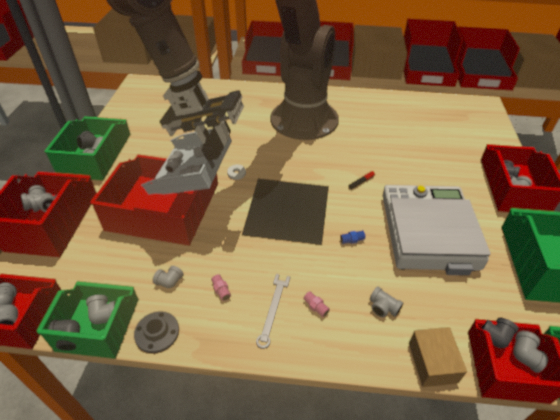

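View pics/w22.png

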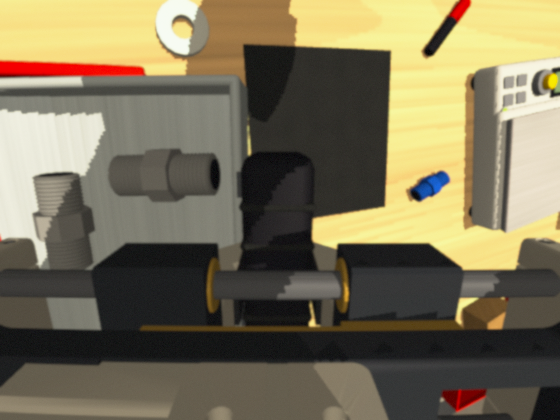

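Emit:
{"op": "play_rows", "data": {
  "moves": [
    [1,-0.8,0,-1.4,0,5,0],
    [1,-0.8,0,-1.4,0,5,0],
    [1,-0.8,0,-1.4,0,5,0],
    [1,0,0,0,0,0,0]
  ]
}}

```text
time: 44.42
tool_pos: [0.5018, -0.2261, 0.293]
eef_rot: [-0.202, 0.707, 0.64, 0.222]
contact_force: [0.0, 0.5, -3.8]
gripper_width: 0.344
```

```bash
python3 - <<'E'
from h import *
st(); snap("wrist","w23"); snap("scene","s23")
E
```

```text
t 44.42 p [ 0.5018 -0.2261  0.293 ] x [0.082 0.816 0.572] z [ 0.054  0.57  -0.82 ] F [ 0.   0.5 -3.8] g 0.344 q [ 0.487  0.48   0.238  1.547 -0.592  1.535  2.338]
```

View pics/s23.png

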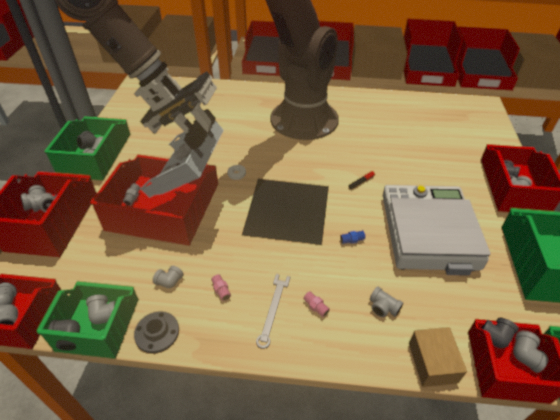

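View pics/w23.png

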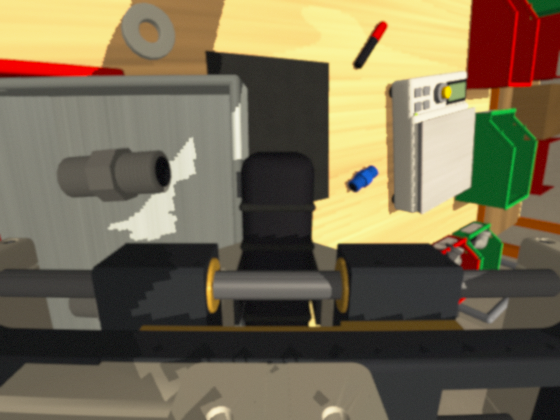

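Emit:
{"op": "play_rows", "data": {
  "moves": [
    [1,-0.4,0,-0.8,0,2.5,0],
    [1,-0.4,0,-0.8,0,2.5,0],
    [1,-0.4,0,-0.8,0,2.5,0],
    [1,-0.4,0,-0.8,0,2.5,0],
    [1,0,0,0,0,0,0]
  ]
}}

```text
time: 45.15
tool_pos: [0.4992, -0.2567, 0.3085]
eef_rot: [-0.257, 0.684, 0.621, 0.282]
contact_force: [0.0, 0.9, -3.8]
gripper_width: 0.342
```

Emit:
{"op": "play_rows", "data": {
  "moves": [
    [1,-0.4,0,-0.8,0,2.5,0],
    [1,-0.4,0,-0.8,0,2.5,0],
    [1,0,0,0,0,0,0],
    [1,0,0,0,0,0,0]
  ]
}}

```text
time: 45.65
tool_pos: [0.4979, -0.2732, 0.3148]
eef_rot: [-0.284, 0.67, 0.61, 0.312]
contact_force: [-0.6, -0.3, -1.9]
gripper_width: 0.347
```

```bash
python3 - <<'E'
from h import *
st(); snap("wrist","w24"); snap("scene","s24")
E
```

```text
t 45.65 p [ 0.4979 -0.2732  0.3148] x [0.06  0.641 0.765] z [ 0.073  0.762 -0.644] F [-0.6 -0.3 -1.9] g 0.347 q [ 0.66   0.636  0.211  1.379 -0.721  1.8    2.429]
```

View pics/s24.png

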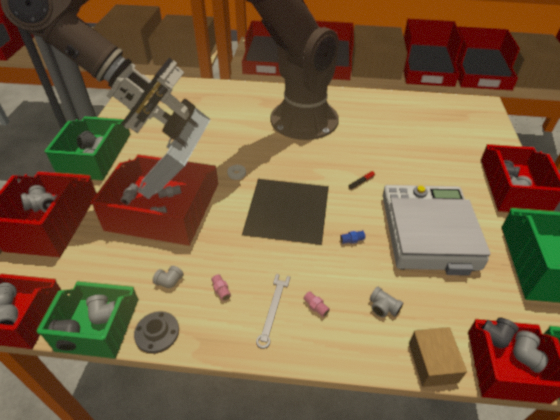

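View pics/w24.png

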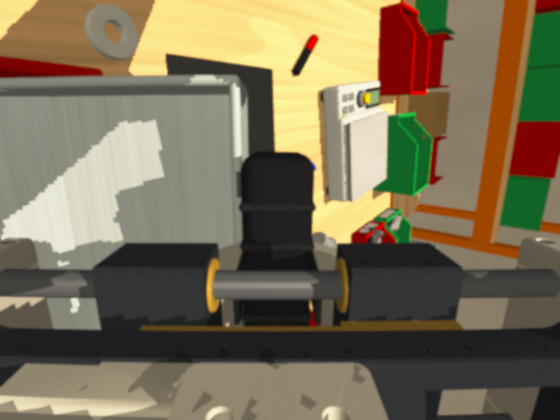

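```bash
python3 - <<'E'
from h import *
s=snap("scene"); crop(s,80,120,240,250,5,"s25")
E
```

View pics/s25.png

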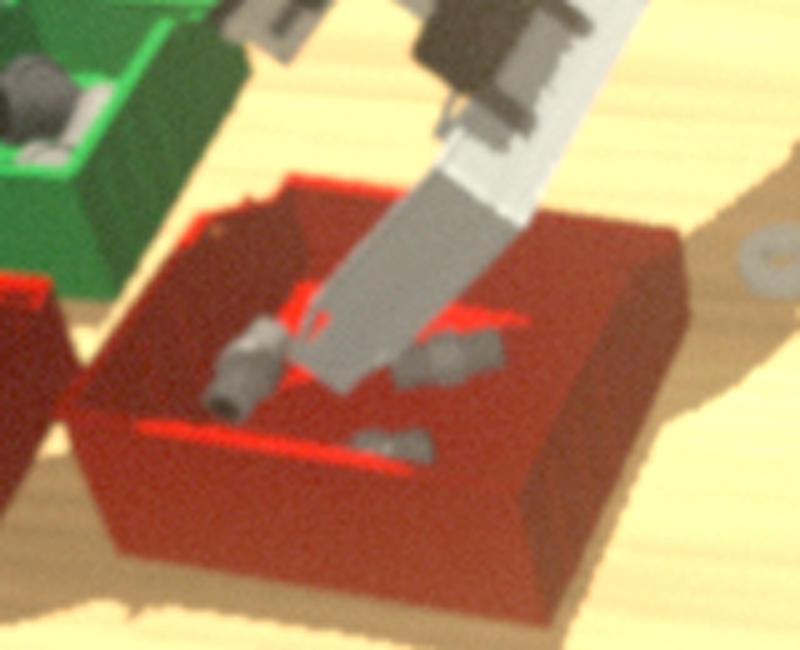

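```bash
python3 - <<'E'
from h import *
T=Tt(st()); G=plan([.50,-.25,.37],84.5,40,T0=T,N=3); G=plan([.506,-.16,.32],84.5,0,T0=G,N=6); G=plan([.53,-.05,.25],40,T0=G,N=6); G=plan([.5578,-.0199,.12],-2.6,T0=G,N=6)
E
```

```text
t 45.80 p [ 0.4977 -0.2736  0.3149] x [0.06  0.641 0.766] z [ 0.073  0.762 -0.643] F [-0.1  0.4 -2.4] g 0.343 q [ 0.66   0.636  0.212  1.379 -0.722  1.801  2.429]
N 3 row [1.88, 0.0, -0.69] [-0.0, -3.32, 0.03]
N 6 row [1.07, -0.04, 1.39] [-0.0, -6.67, -0.0]
N 6 row [1.88, -0.39, 1.17] [0.0, 0.0, 7.42]
N 6 row [0.63, -0.3, 2.17] [0.0, 0.0, 7.1]
```

Emit:
{"op": "play_rows", "data": {
  "moves": [
    [1,1.9,0,-0.7,0,-3.3,0],
    [1,1.9,0,-0.7,0,-3.3,0],
    [1,1.9,0,-0.7,0,-3.3,0],
    [1,1.1,0,1.4,0,-6.7,0],
    [1,1.1,0,1.4,0,-6.7,0]
  ]
}}

```text
time: 46.42
tool_pos: [0.503, -0.2162, 0.3616]
eef_rot: [-0.153, 0.72, 0.655, 0.17]
contact_force: [0.2, 1.0, -0.6]
gripper_width: 0.344
```

Emit:
{"op": "play_rows", "data": {
  "moves": [
    [1,1.1,0,1.4,0,-6.7,0],
    [1,1.1,0,1.4,0,-6.7,0],
    [1,1.1,0,1.4,0,-6.7,0],
    [1,1.1,0,1.4,0,-6.7,0],
    [1,0,0,0,0,0,0]
  ]
}}

```text
time: 47.05
tool_pos: [0.5086, -0.1543, 0.3199]
eef_rot: [0.0, 0.738, 0.675, -0.0]
contact_force: [-1.4, 0.3, -2.7]
gripper_width: 0.346
```

```bash
python3 - <<'E'
from h import *
T=Tt(st()); G=plan([.53,-.05,.25],40,T0=T,N=6); G=plan([.5578,-.0199,.12],-2.6,T0=G,N=6)
snap("wrist","w26"); s=snap("top","t26"); crop(s,300,150,520,310,3,"t26c")
E
```

```text
t 47.05 p [ 0.5086 -0.1543  0.3199] x [ 0.088  0.996 -0.001] z [-0.001 -0.001 -1.   ] F [-1.4  0.3 -2.7] g 0.346 q [ 0.008  0.22   0.231  1.692 -0.052  1.236  1.733]
N 6 row [1.78, -0.38, 1.16] [-0.0, 0.01, 7.49]
N 6 row [0.63, -0.3, 2.17] [0.0, 0.0, 7.1]
```

View pics/w26.png

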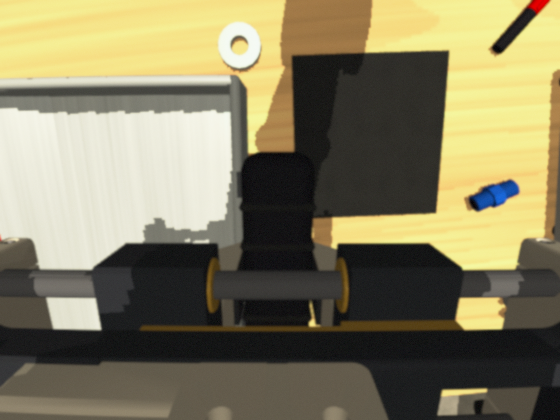

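Emit:
{"op": "play_rows", "data": {
  "moves": [
    [1,1.8,-0.4,1.2,0,0,7.5],
    [1,1.8,-0.4,1.2,0,0,7.5],
    [1,1.8,-0.4,1.2,0,0,7.5],
    [1,1.8,-0.4,1.2,0,0,7.5],
    [1,1.8,-0.4,1.2,0,0,7.5]
  ]
}}

```text
time: 47.78
tool_pos: [0.5212, -0.0708, 0.2602]
eef_rot: [0.001, 0.919, 0.395, 0.0]
contact_force: [0.5, -0.1, -2.8]
gripper_width: 0.346
```

Emit:
{"op": "play_rows", "data": {
  "moves": [
    [1,1.8,-0.4,1.2,0,0,7.5],
    [1,0.6,-0.3,1,0,0,7.1],
    [1,0.6,-0.3,1,0,0,7.1],
    [1,0.6,-0.3,1,0,0,7.1],
    [1,0.6,-0.3,1,0,0,7.1]
  ]
}}

```text
time: 48.4
tool_pos: [0.546, -0.0336, 0.2082]
eef_rot: [0.001, 0.996, 0.093, 0.0]
contact_force: [-0.1, 0.6, -1.7]
gripper_width: 0.343
```

Emit:
{"op": "play_rows", "data": {
  "moves": [
    [1,0.6,-0.3,2,0,0,7.1],
    [1,0.6,-0.3,2,0,0,7.1],
    [1,0,0,0,0,0,0],
    [1,0,0,0,0,0,0]
  ]
}}

```text
time: 48.9
tool_pos: [0.5569, -0.0257, 0.1689]
eef_rot: [0.001, 1.0, -0.027, 0.0]
contact_force: [0.4, -0.6, -2.0]
gripper_width: 0.343
```

```bash
python3 - <<'E'
from h import *
T=Tt(st()); G=plan([.5578,-.0199,.0726],-2.6,T0=T,N=3)
s=snap("scene","s27"); s=snap("top"); crop(s,200,110,520,310,2.5,"t27c")
E
```

```text
t 48.90 p [ 0.5569 -0.0257  0.1689] x [ 0.999 -0.053  0.001] z [ 0.001 -0.002 -1.   ] F [ 0.4 -0.6 -2. ] g 0.343 q [-0.35   0.411  0.407  1.855 -0.199  0.915  0.095]
N 3 row [0.02, -0.2, 3.21] [0.03, -0.01, -0.15]
```

View pics/t27c.png

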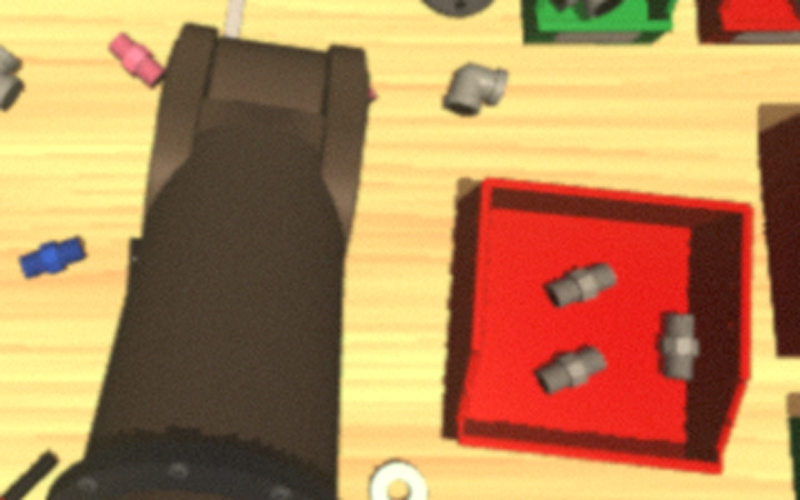

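View pics/s27.png

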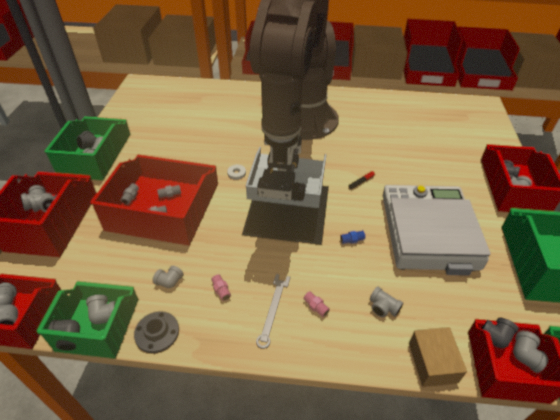

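Three nipples lie in the bin and the pan is empty. Now I lower the pan onto the mat.

Emit:
{"op": "play_rows", "data": {
  "moves": [
    [1,0.1,-0.6,4,0,0,0],
    [1,0,0,3,0,0,0],
    [1,0,0,1.7,0,0,0],
    [1,0,0,0.4,0,0,0],
    [1,0,0,0,0,0,0]
  ]
}}

```text
time: 49.62
tool_pos: [0.5584, -0.019, 0.0778]
eef_rot: [0.001, 1.0, -0.027, 0.0]
contact_force: [0.0, -1.1, -2.1]
gripper_width: 0.346
```

Emit:
{"op": "play_rows", "data": {
  "moves": [
    [1,0,0,0.2,0,0,0],
    [1,0,0,0.1,0,0,0],
    [1,0,0,0,0,0,0]
  ]
}}

```text
time: 50.0
tool_pos: [0.558, -0.0187, 0.0742]
eef_rot: [0.001, 1.0, -0.027, 0.0]
contact_force: [-0.9, 0.8, -2.6]
gripper_width: 0.346
```

Emit:
{"op": "play_rows", "data": {
  "moves": [
    [1,0,0,0.1,0,0,0],
    [1,0,0,0.1,0,0,0],
    [1,0,0,0,0,0,0]
  ]
}}

```text
time: 50.38
tool_pos: [0.558, -0.0187, 0.0725]
eef_rot: [0.001, 1.0, -0.027, 0.0]
contact_force: [-1.4, -0.0, 6.2]
gripper_width: 0.343
```

Emit:
{"op": "play_rows", "data": {
  "moves": [
    [0.5,0,0,0,0,0,0],
    [0,0,0,0,0,0,0],
    [0,0,0,0,0,0,0],
    [0,0,0,0,0,0,0],
    [0,0,0,0,0,0,0]
  ]
}}

```text
time: 51.0
tool_pos: [0.5579, -0.0188, 0.072]
eef_rot: [0.001, 1.0, -0.027, -0.0]
contact_force: [-0.6, -0.6, -0.2]
gripper_width: 0.841
```

Emit:
{"op": "play_rows", "data": {
  "moves": [
    [0,0,0,0,0,0,0],
    [0,0,0,-2,0,0,0],
    [0,0,0,-5,0,0,0],
    [0,0,0,-5,0,0,0],
    [0,0,0,-5,0,0,0]
  ]
}}

```text
time: 51.62
tool_pos: [0.5576, -0.0185, 0.2437]
eef_rot: [0.001, 1.0, -0.027, -0.0]
contact_force: [1.1, 0.6, -0.5]
gripper_width: 1.003
```

Emit:
{"op": "play_rows", "data": {
  "moves": [
    [0,5,-3,-2,0,0,0],
    [0,5,-5,-2,0,0,0],
    [0,4,-5,0,0,0,0],
    [0,0,-5,0,0,0,0],
    [0,0,-5,0,0,0,0]
  ]
}}

```text
time: 52.25
tool_pos: [0.7015, 0.1968, 0.278]
eef_rot: [0.001, 1.0, -0.027, -0.0]
contact_force: [0.3, -0.1, -0.0]
gripper_width: 0.996
```

```bash
python3 - <<'E'
from h import *
T=Tt(st()); 
s=snap("scene","s28"); s=snap("top","t28"); crop(s,200,110,400,310,3,"t28c")
E
```

```text
t 52.25 p [0.7015 0.1968 0.278 ] x [ 0.998 -0.055 -0.001] z [-0.001 -0.002 -1.   ] F [ 0.3 -0.1 -0. ] g 0.996 q [-0.571  0.609  0.41   1.241 -0.234  1.339 -0.229]
```

View pics/t28.png

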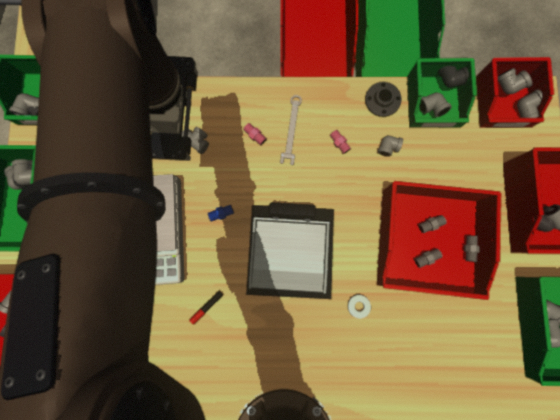

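View pics/s28.png

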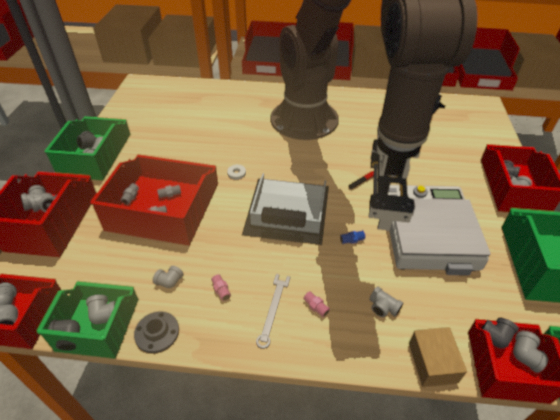

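Emit:
{"op": "play_rows", "data": {
  "moves": [
    [0,0,0,0,0,0,0],
    [0,0,0,0,0,0,0],
    [0,0,0,0,0,0,0]
  ]
}}

```text
time: 52.72
tool_pos: [0.7015, 0.1939, 0.279]
eef_rot: [0.001, 1.0, -0.028, 0.0]
contact_force: [-0.4, -0.4, -0.3]
gripper_width: 0.996
```

```bash
python3 -c "
from h import *
s=snap('top'); 
print(bot.hand_in())"
```

```text
the job is handed in; nothing more can be done
None
```

I handed the job in at about 53 s. The empty pan went onto the middle of the scale's platform, and I pressed the tare key until it bottomed out. I then laid all three nipples that were there in the pan, tipped them into the red bin, and set the pan back on the mat.

- **Last pictures:** The top and scene views show three nipples in the red bin. The empty pan stands upright, about centred on the mat. The gripper was open and clear of everything. The fittings, tools and pink and blue look-alikes appear where they were; I compared those by eye only.
- **Forces:** Setting the pan on the scale read up to 11 N at the wrist. The tare press peaked at a measured 36 N on the key, below the 40 N limit but more than the key needs.
- **Checks:** None failed or disagreed. The key's travel was never read directly; I judged it pressed from about 6 mm of finger travel, a hard stop and the spring force on release.

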